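# Crown the lantern from under the clipped tools

### The arm

A 7-joint arm with a two-finger parallel gripper is mounted at the origin on the work surface. World frame = base frame: x ahead of the robot, y to its left, z up, the work surface at z = 0. Lengths are in m, angles in rad, forces in N, time in s.
With the tool pointing down it reaches from about 0.375 to 0.925 m from the base axis. Payload 3.1 kg.
Tool frame: the origin (TCP) lies between the finger pads; the fingertips stand 22 mm ahead of it and the grasp point (between the pads) lies 3 mm ahead of it (r.tips_ahead is the distance from the TCP to the fingertips, in m); z points along the fingers, y is the direction in which the jaws open and shut (so a half turn about z gives the same grasp; the last joint's range is limited). The gripper opens to 85 mm and grips with 20 to 120 N. Pads are 22 mm wide; open, the fingers measure 114 mm over their backs; the gripper's body (76 mm by 85 mm) begins 54 mm behind the grasp point. The pads swing forward as they close: fully open they stand 13 mm farther back than shut.
Start: joints at [-1.4, 0.383, 0.044, 1.598, -0.018, 1.161, -0.05], TCP at [0.173, 0.627, 0.253] pointing down, gripper open.
Joint ranges: [-2.61, 2.61], [-0.41, 2.15], [-1.48, 1.57], [0, 2.5], [-1.57, 4.71], [0.05, 1.97], [-2.85, 2.85]. Speed limits (rad/s): [2.79, 2.79, 3.14, 3.14, 3.14, 3.14, 3.14].

### API

Orientations are given as a unit quaternion [x, y, z, w].
In Python, from plant import r, viewer gives the robot as it stands.
- The arm moves only by the tool servo_tool, never from a script. Its argument "commands" is a list of rows, each an object of numbers: "ax", "ay", "az": the turn, a rotation vector about the tool's x, y, z in rad; "x", "y", "z": the shift along the tool's x, y, z in cm; "fingers": the closure in counts, from 0 (fully open) to 255 (shut). In form: [{"ax": .., "ay": .., "az": .., "x": .., "y": .., "z": .., "fingers": ..}, ...]. A call has 1 to 10 rows; each row shifts and turns the commanded pose from where the row before left it, along the tool's axes as they then stand; what a row does not reach is not made up. A row lasts 1/8 s, in which the tool goes at most 62.5 mm and 10.7 degrees, less where a joint would pass 70% of its speed; a pose out of reach is approached as far as the arm can. A call is refused whole if a number of a shift passes 6.25 or a number of a turn 0.188, either way. A call with a gripper value outside its range is refused whole. The fingers move at their own pace and stop on an object; the grip force is fixed at half the most. Time passes only in rows, so rows that do not move let the fingers close. It gives the time, the measured TCP pose, the force and the opening at its end, in the units of the state.
- r.sense(): the state, without advancing time (a new reading comes with each control period).
- viewer.read_camera(name): name is "scene" or "top" or "wrist"; returns a dict with "image" (384x512x3 uint8, red, green, blue), "range_z" (384x512 float32, m along the optical axis (not along the pixel's ray), 0 where there is no reading), "fx", "fy", "cx", "cy" (pixels), "R" (3x3) and "t" (3): a world point X has camera coordinates R X + t. Camera axes: x right, y down, z forward; pixel columns grow to the right and rows downward; lengths in m; the calibration is good to about 2 mm. The wrist camera is an equidistant fisheye: a pixel r from the principal point sees the ray r / f radians off the axis. A picture is of the moment at which its call begins.
- r.hand_in(): hands the job in, once; it reports no verdict.
Trained networks look in the newest picture that a camera, given by its name, has taken for a name from the list of things; names that differ only in an ending like _2 or _b are one class to them, and where a whole thing is asked for, a point or a joint stands for the part that bears it (a point fixed in the world has none). Each returns a list of dicts, best first, with "score" (0 to 1); they miss things now and then, are a little off and sometimes report something else, mostly with a low value. They report only what shows in the picture. A call takes as long as a camera call. They do not tell look-alikes from the thing itself.
- viewer.regions_of(camera, label): "region" (384x512 bool, what is visible of it) and "bbox" ([left, top, width, height] in pixels, round what is visible of it).
The state is a dict: "clock": time; "joint_positions": joint angles; "qvel": joint speeds; "joint_efforts": joint torques, N m; "ee_pos": TCP position; "tcp_rot": TCP orientation; "wrist_force": force on the tool from outside, world axes, zero at the start; "torque": the same for the moment, N m; "opening": finger opening in m.
Only numpy, scipy, OpenCV 4.12 (cv2) and the standard library are available. Lean on these libraries where they do the work, as an engineer would, in place of code of your own. Each camera call takes 0.05 s, during which the arm holds its last target.

### The job

The lantern's brass crown lies on the floor of the steel tool tray, under the hammer, the bronze drift and the chisel that are clipped across it. Take the three tools out of their spring clips and lay them all on the grey felt mat, then fetch the crown and set it level on the half-finished lantern, over its collar. After that press every tool back into the very clips it came from until both ends have snapped fully home, and leave the amber lens, the copper scroll bracket and the rivet tin as they are.

Things in the scene. Friction and masses are not known exactly. Their poses are not given: they have to be found in the camera images.
- hammer: planishing hammer, 0.22 kg: steel head (x 99 to 125, y -40 to 40, z -13 to 13 mm) on an octagonal wooden handle 16 mm across flats (x -105 to 99), swelling to 22 mm at the butt (to x -141). Origin on the handle's axis midway between its two clips; x along the handle to the head, y along the head, z up; balance near x 50. Starts in any one of the three clip pairs.
- drift: bronze drift punch, 0.32 kg: octagonal bar 16 mm across flats, x -85 to 88 mm, stepping down to a thin round nose (8 mm) that ends at x -123. Origin on the bar's axis midway between its two clips; x along the bar, z up. Starts in any one of the three clip pairs.
- chisel: dark steel piercing chisel, 0.29 kg: octagonal bar 16 mm across flats, x -85 to 88 mm, flaring to a thin flat blade 28 mm wide that ends at x -124. Origin on the bar's axis midway between its two clips; x along the bar, z up. Starts in any one of the three clip pairs.
- crown: brass lantern crown, 0.22 kg: conical cap, diameter 124 mm, hollow below (inner diameter 112, 10 deep); on top an upright knob to hold it by, diameter 18, z 32 to 48 mm; the cone ends at z 28 under the knob. Origin at the centre of the rim's underside, z up. Starts on the tray's floor, its knob between two tools.
- tray: fixed steel tool tray, 156 (x) by 186 mm (y); origin under its centre. Floor at z 3, side walls 18 high, end plates at x -75 and 75 bearing 3 like pairs of dark spring clips at y -48, 0, 48 (tops z 94, flared mouths 28 wide). A pair holds a tool along x, axis at z 70. Pressing it in (at its middle) takes 8 to 12 N, highest with the axis 13 to 17 mm over home, then drops; pulling out is alike.
- mat: fixed grey felt mat, 280 mm (x) by 220 mm (y), 4 mm thick, the side area; origin under its centre, x along its long side.
- lantern: half-finished six-sided brass lantern with amber panes, fixed; foot 140 mm across; origin under its centre, z up. Flat top plate, diameter 132 mm, at z 122; on it a collar, diameter 90, 6 high, which the crown's hollow underside goes over with 10 mm play all round, the rim lying on the plate.
- lens: bystander: amber glass lens, 68 mm in diameter, 20 mm high, lying on the bench; origin under its centre.
- bracket: bystander: copper scroll bracket, about 170 mm by 110 mm, 8 mm thick, lying on the bench; origin under its middle.
- tin: bystander: open steel tin with rivets, 80 mm in diameter, 45 mm high; origin under its centre.
Things that resemble listed ones, but are neither listed nor needed, are in the scene too. Leave any purple look-alike of the tray alone.

How it is judged:
On the way, in this order (a step that is already met when the one before it is completed fails the run):
1. the hammer, the drift and the chisel all lie on the felt mat (x of hammer in the frame of mat between -0.14 and 0.14 m and y of hammer in the frame of mat between -0.11 and 0.11 m and height (world z) of each of hammer, drift, chisel below 0.03 m and linear speed of each of hammer, drift, chisel below 0.05 m/s and x of drift in the frame of mat between -0.14 and 0.14 m and y of drift in the frame of mat between -0.11 and 0.11 m and x of chisel in the frame of mat between -0.14 and 0.14 m and y of chisel in the frame of mat between -0.11 and 0.11 m), for 0.2 s.
2. the crown sits level on the lantern's top plate, over the collar, let go, with the three tools still on the mat (all of step 1 and horizontal distance between crown and lantern below 0.014 m and angle between crown's own z axis and vertical below 0.05 rad and z of crown in the frame of lantern between 0.117 and 0.1255 m and linear speed of crown below 0.03 m/s and contact force between the fingers and crown below 0.1 N), for 0.2 s.
At the end, for the whole second after the job is handed in: Crown released and level on the lantern, rim down on the top plate, within 14 mm of its axis; hammer, drift and chisel each back in the clips they started in (within 30 mm, at most 3.5 mm high, level within 0.05 rad, so snapped home at both ends); all at rest (horizontal distance between crown and lantern below 0.014 m and angle between crown's own z axis and vertical below 0.05 rad and z of crown in the frame of lantern between 0.117 and 0.1255 m and linear speed of each of crown, hammer, drift, chisel below 0.03 m/s and contact force between the fingers and crown below 0.1 N and distance of each of hammer, drift, chisel from where it was at the start of the episode below 0.03 m and z of each of hammer, drift, chisel in the frame of tray below 0.0735 m and angle between the x axis of each of hammer, drift, chisel and the x axis of tray, either way round below 0.08 rad and angle between hammer's own x axis and vertical between 1.5208 and 1.6208 rad and angle between drift's own x axis and vertical between 1.5208 and 1.6208 rad and angle between chisel's own x axis and vertical between 1.5208 and 1.6208 rad); the robot touches nothing.
It fails at once if the amber lens is disturbed (moved by more than 20 mm) (distance of lens from where it was at the start of the episode above 0.02 m).
It fails at once if the scroll bracket is disturbed (moved by more than 20 mm) (distance of bracket from where it was at the start of the episode above 0.02 m).
It fails at once if the rivet tin is disturbed (moved by more than 20 mm) (distance of tin from where it was at the start of the episode above 0.02 m).
It fails at once if the crown is tipped over (angle between crown's own z axis and vertical above 0.8 rad).
It also fails if it takes over 128 s, if anything falls off the work surface, if the arm or the gripper's body presses on something with over 40 N, if the wrist force passes 120 N, or if a joint passes its speed limit or range.

## Working session

There is one attempt and no reset: what is moved stays moved. The work goes in short steps, Python scripts to look and compute and a tool call to move; the robot and the scene stay as the last step left them, time stands still between calls to the robot, and variables do not carry over. Pictures are saved under pics/ and viewed, and the job is handed in when it is done.

Besides the shell and the picture viewer there is one more tool, called after "Call:" as name(argument=value, ...), one argument or row to a line, values as JSON. servo_tool: Moves the arm, as the interface text tells. Its arguments: {"type":"object","properties":{"commands":{"type":"array","items":{"type":"object","properties":{"ax":{"type":"number"},"ay":{"type":"number"},"az":{"type":"number"},"x":{"type":"number"},"y":{"type":"number"},"z":{"type":"number"},"fingers":{"type":"number"}}}}},"required":["commands"]}

```bash
ls; mkdir -p pics; cat > h.py <<'E'
import numpy as np, cv2
from plant import r, viewer
def cam(n,save=None):
    d=viewer.read_camera(n)
    if save: cv2.imwrite('pics/'+save+'.png',d['image'][:,:,::-1])
    return d
def cloud(d):
    h,w=d['range_z'].shape
    u,v=np.meshgrid(np.arange(w),np.arange(h))
    z=d['range_z']
    P=np.stack([(u-d['cx'])/d['fx']*z,(v-d['cy'])/d['fy']*z,z],-1)
    return (P-np.array(d['t']))@np.array(d['R'])
E
python3 - <<'E'
from h import *
for n in('top','scene','wrist'):
    d=cam(n,n+'0'); print(n,d['fx'],d['cx'],d['cy'],np.round(d['R'],3).tolist(),np.round(d['t'],3))
s=r.sense();print(s['clock'],s['ee_pos'],s['tcp_rot'],r.tips_ahead)
E
```

```text
pics
top 434.8679071707866 256.0875277595516 193.12304232673625 [[-0.015, -1.0, 0.009], [-0.997, 0.014, -0.081], [0.081, -0.01, -0.997]] [0.009 0.487 1.476]
scene 423.89072460184906 256.62265477480986 188.4988224667771 [[0.178, 0.984, 0.007], [0.559, -0.096, -0.823], [-0.81, 0.15, -0.567]] [-0.077 -0.198  1.783]
wrist 297.3186396354542 258.03592686862424 194.3215272990587 [[0.266, 0.964, -0.003], [0.913, -0.251, 0.321], [0.309, -0.088, -0.947]] [-0.648 -0.043  0.382]
0.15 [0.17243183 0.62603326 0.252173  ] [ 1.33921747e-01  9.90991399e-01 -1.00289109e-03 -8.43057023e-05] 0.022
```

View pics/top0.png

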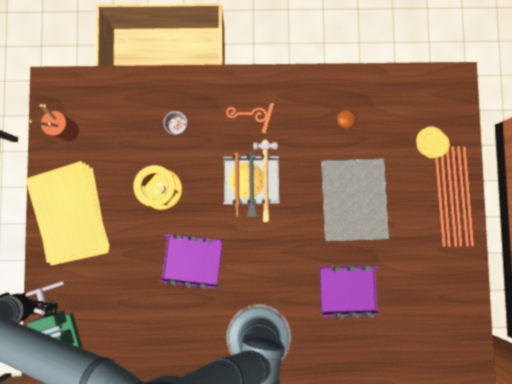

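View pics/scene0.png

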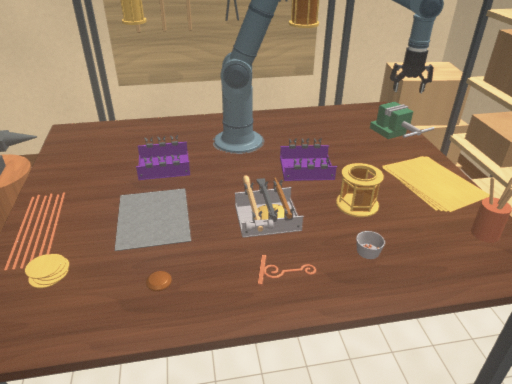

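```bash
python3 - <<'E'
from h import *
d=cam('top');P=cloud(d)
for l in 'hammer drift chisel crown tray mat lantern lens bracket tin'.split():
    for o in viewer.regions_of('top',l)[:3]:
        m=o['region']&(d['range_z']>0); q=P[m]
        if len(q)<5: continue
        c=np.median(q,0); e=np.linalg.svd(q[:,:2]-q[:,:2].mean(0),full_matrices=False)[2][0]
        print(l,round(o['score'],2),o['bbox'],m.sum(),np.round(c,3),np.round(q.min(0),3),np.round(q.max(0),3),'ang',round(np.degrees(np.arctan2(e[1],e[0])),1))
E
```

```text
hammer 0.74 [256.0, 138.0, 20.8, 85.1] 487 [ 0.549 -0.031  0.078] [ 0.389 -0.066 -0.005] [0.665 0.004 0.088] ang 179.2
drift 0.56 [236.3, 154.0, 4.6, 62.7] 268 [0.521 0.065 0.077] [ 0.411  0.058 -0.002] [0.617 0.072 0.086] ang 179.7
drift 0.33 [165.0, 110.9, 20.0, 24.0] 431 [0.736 0.28  0.015] [ 0.69   0.238 -0.005] [0.768 0.322 0.052] ang -119.2
chisel 0.54 [251.6, 154.8, 5.6, 59.0] 309 [0.5   0.017 0.076] [0.407 0.004 0.065] [0.617 0.03  0.089] ang -179.6
crown 0.69 [229.1, 164.9, 34.0, 33.5] 677 [0.531 0.033 0.023] [ 0.474 -0.023  0.003] [0.594 0.092 0.057] ang -91.1
tray 0.79 [164.1, 237.9, 64.1, 50.0] 2714 [0.257 0.223 0.004] [ 0.172  0.12  -0.008] [0.348 0.322 0.094] ang -96.4
tray 0.66 [320.5, 264.1, 58.4, 56.8] 2896 [ 0.145 -0.308  0.004] [ 0.053 -0.408 -0.008] [ 0.238 -0.211  0.096] ang 89.7
tray 0.56 [228.0, 153.9, 52.2, 48.5] 1128 [ 0.539 -0.012  0.005] [ 0.447 -0.076 -0.006] [0.619 0.109 0.095] ang 98.0
mat 0.85 [323.7, 161.1, 65.1, 80.4] 4974 [ 0.459 -0.343  0.004] [ 0.321 -0.454 -0.009] [ 0.603 -0.23   0.016] ang -179.5
lantern 0.59 [135.5, 165.6, 45.9, 45.2] 1593 [0.507 0.329 0.115] [ 0.437  0.261 -0.007] [0.589 0.397 0.135] ang -117.9
lens 0.49 [337.7, 110.9, 21.0, 14.1] 291 [ 0.742 -0.318  0.015] [ 0.711 -0.355 -0.007] [ 0.779 -0.287  0.028] ang -139.4
bracket 0.71 [226.7, 105.4, 47.7, 30.0] 207 [ 0.766 -0.03   0.007] [ 0.702 -0.059 -0.006] [0.799 0.093 0.018] ang 84.8
tin 0.86 [163.7, 114.0, 20.9, 19.3] 468 [0.738 0.28  0.012] [ 0.69   0.238 -0.007] [0.785 0.326 0.052] ang -64.7
```

Call:
servo_tool(
  commands=[
    {"az":-0.134,"z":-3},
    {"az":-0.134,"z":-2},
    {"x":-3,"y":-5},
    {"x":-3,"y":-5},
    {"x":-3,"y":-5},
    {"x":-3,"y":-5},
    {"x":-3,"y":-5},
    {"x":-3,"y":-5},
    {"x":-3,"y":-5},
    {"x":-3,"y":-5},
  ],
)

```text
validation failed for argument at $.co...
```

Call:
servo_tool(
  commands=[
    {"x":-2.5,"y":-5},
    {"x":-2.5,"y":-5},
    {"x":-2,"y":-5},
    {"x":-1,"y":-3.5},
    {"y":-2},
    {},
    {},
  ],
)

```text
validation failed for argument at $.co...
```

```bash
python3 - <<'E'
from h import *
d=cam('wrist','w1');s=r.sense();print(s['clock'],s['ee_pos'],s['tcp_rot'],s['wrist_force'],s['opening'])
print(-np.array(d['R']).T@d['t'], np.round(d['R'],3))
cam('top','top1')
E
```

```text
0.75 [0.17260246 0.62668659 0.25331319] [ 1.33967511e-01  9.90985724e-01  2.41526221e-05 -1.16978301e-05] [ 0.22536449 -0.50306081  0.47194769] 0.08528842122268349
[0.09394344 0.64831655 0.37512343] [[ 0.266  0.964 -0.001]
 [ 0.913 -0.251  0.321]
 [ 0.31  -0.086 -0.947]]
```

Call:
servo_tool(
  commands=[
    {"ax":0,"ay":0,"az":-0.134,"x":0,"y":0,"z":-3,"fingers":0},
    {"ax":0,"ay":0,"az":-0.134,"x":0,"y":0,"z":-2,"fingers":0},
    {"ax":0,"ay":0,"az":0,"x":-3,"y":-5,"z":0,"fingers":0},
    {"ax":0,"ay":0,"az":0,"x":-3,"y":-5,"z":0,"fingers":0},
    {"ax":0,"ay":0,"az":0,"x":-3,"y":-5,"z":0,"fingers":0},
    {"ax":0,"ay":0,"az":0,"x":-3,"y":-5,"z":0,"fingers":0},
    {"ax":0,"ay":0,"az":0,"x":-3,"y":-5,"z":0,"fingers":0},
    {"ax":0,"ay":0,"az":0,"x":-3,"y":-5,"z":0,"fingers":0},
    {"ax":0,"ay":0,"az":0,"x":-3,"y":-5,"z":0,"fingers":0},
    {"ax":0,"ay":0,"az":0,"x":-3,"y":-5,"z":0,"fingers":0},
  ],
)

```text
clock: 2.05
ee_pos: [0.4132, 0.2248, 0.3037]
tcp_rot: [0.0, 1.0, 0.001, 0.0]
wrist_force: [0.7, 0.7, -0.2]
opening: 0.0854
```

Call:
servo_tool(
  commands=[
    {"ax":0,"ay":0,"az":0,"x":-2,"y":-5,"z":0,"fingers":0},
    {"ax":0,"ay":0,"az":0,"x":-2,"y":-5,"z":0,"fingers":0},
    {"ax":0,"ay":0,"az":0,"x":-2,"y":-5,"z":0,"fingers":0},
    {"ax":0,"ay":0,"az":0,"x":-2,"y":-3.5,"z":0,"fingers":0},
    {"ax":0,"ay":0,"az":0,"x":-1,"y":-2,"z":0,"fingers":0},
    {"ax":0,"ay":0,"az":0,"x":0,"y":0,"z":0,"fingers":0},
    {"ax":0,"ay":0,"az":0,"x":0,"y":0,"z":0,"fingers":0},
  ],
)

```text
clock: 2.92
ee_pos: [0.5017, 0.0227, 0.3032]
tcp_rot: [-0.0, 1.0, 0.0, -0.0]
wrist_force: [0.5, 0.5, -0.6]
opening: 0.0856
```

```bash
cat >> h.py <<'E'
def wcloud(d):
    h,w=d['range_z'].shape
    u,v=np.meshgrid(np.arange(w),np.arange(h))
    a=(u-d['cx'])/d['fx'];b=(v-d['cy'])/d['fy'];th=np.hypot(a,b)+1e-9
    z=d['range_z'];k=np.tan(np.minimum(th,1.5))/th
    P=np.stack([a*k*z,b*k*z,z],-1)
    P[(z<=0)|(th>1.3)]=np.nan
    return (P-np.array(d['t']))@np.array(d['R'])
E
python3 - <<'E'
from h import *
d=cam('wrist','w1');s=r.sense();print(s['clock'],s['ee_pos'],s['tcp_rot'],s['wrist_force'],s['opening'])
P=wcloud(d)
for l in 'hammer drift chisel crown tray mat lantern'.split():
    for o in viewer.regions_of('wrist',l)[:3]:
        m=o['region']&np.isfinite(P[...,0]); q=P[m]
        if len(q)<5: continue
        e=np.linalg.svd(q[:,:2]-q[:,:2].mean(0),full_matrices=False)[2][0]
        print(l,round(o['score'],2),o['bbox'],m.sum(),np.round(np.median(q,0),3),np.round(np.percentile(q,2,axis=0),3),np.round(np.percentile(q,98,axis=0),3),'ang',round(np.degrees(np.arctan2(e[1],e[0])),1))
np.savez('w1',P=P,im=d['image'])
E
```

```text
2.975 [0.50161525 0.02318153 0.30313496] [-9.10203937e-04  9.99999462e-01  3.89350362e-04 -3.09572391e-04] [-0.67604486  0.36303921  0.41767308] 0.08517013068519057
hammer 0.91 [189.2, 71.9, 58.4, 209.5] 3450 [ 0.537 -0.031  0.079] [ 0.397 -0.066  0.068] [0.652 0.002 0.084] ang -0.6
hammer 0.56 [241.9, 88.5, 20.8, 167.8] 2220 [0.497 0.017 0.078] [0.411 0.006 0.073] [0.612 0.027 0.08 ] ang 0.2
hammer 0.16 [223.8, 135.6, 85.5, 84.8] 3580 [0.53  0.033 0.025] [ 0.48  -0.024  0.014] [0.591 0.088 0.052] ang -78.6
drift 0.78 [286.3, 85.2, 14.8, 168.8] 1960 [0.514 0.064 0.078] [0.416 0.056 0.006] [0.614 0.073 0.081] ang -0.0
drift 0.54 [71.2, 271.9, 27.3, 24.3] 531 [ 0.737 -0.312  0.017] [ 0.716 -0.344  0.006] [ 0.763 -0.29   0.022] ang 74.5
crown 0.59 [221.8, 135.9, 87.9, 82.4] 3531 [0.53  0.033 0.025] [ 0.479 -0.023  0.014] [0.589 0.088 0.052] ang -81.9
tray 0.88 [1.6, 0.7, 73.6, 16.8] 885 [ 0.235 -0.344  0.036] [ 0.227 -0.398  0.003] [ 0.24  -0.287  0.086] ang -93.1
tray 0.87 [183.0, 118.1, 143.0, 133.5] 7940 [ 0.551 -0.001  0.01 ] [ 0.453 -0.075  0.002] [0.611 0.108 0.09 ] ang 85.9
tray 0.62 [325.6, 0.0, 133.9, 68.7] 6550 [0.302 0.221 0.005] [0.247 0.123 0.002] [0.352 0.313 0.089] ang 98.8
mat 0.72 [1.4, 46.1, 107.0, 172.9] 14253 [ 0.458 -0.323  0.006] [ 0.33  -0.445  0.004] [ 0.596 -0.235  0.007] ang 0.9
lantern 0.66 [406.5, 124.5, 102.2, 107.7] 7825 [0.509 0.3   0.088] [0.448 0.263 0.006] [0.567 0.382 0.129] ang -128.9
```

View pics/w1.png

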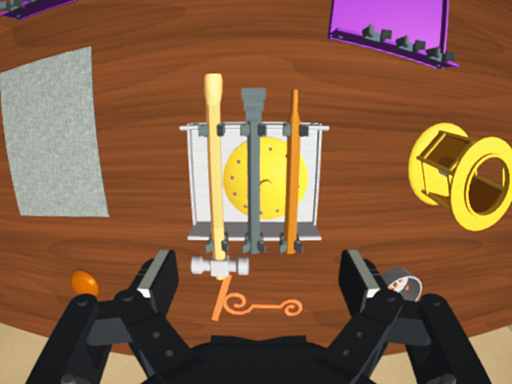

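```bash
python3 - <<'E'
from h import *
from scipy.optimize import least_squares
P=np.load('w1.npz')['P'].reshape(-1,3);P=P[np.isfinite(P[:,0])]
box=lambda Q,x0,x1,y0,y1,z0,z1:Q[(Q[:,0]>x0)&(Q[:,0]<x1)&(Q[:,1]>y0)&(Q[:,1]<y1)&(Q[:,2]>z0)&(Q[:,2]<z1)]
k=box(P,.48,.58,.027,.056,.04,.06);print('knob',len(k),k.min(0),k.max(0),np.median(k,0))
c=box(P,.46,.61,-.03,.1,.008,.02)
cl=[]
for nm,y in(('h',-.031),('c',.017),('d',.065)):
    for x0,x1 in((.465,.50),(.55,.59)):
        q=box(P,x0,x1,y-.012,y+.012,.074,.09);print(nm,x0,np.round(np.percentile(q[:,1],[2,50,98]),4),np.round(np.median(q[:,2]),4))
q=box(P,.44,.63,-.1,.12,.085,.1)
print('clips', np.round(np.percentile(q,[1,50,99],axis=0),3))
d=cam('top');T=cloud(d).reshape(-1,3)
def circ(q,R):
    f=lambda p:np.hypot(q[:,0]-p[0],q[:,1]-p[1])
    return q
for nm,Q in(('top',T),('wrist',P)):
    q=box(Q,.42,.6,.24,.41,.115,.14)
    print(nm,'lantern',len(q),np.round(np.percentile(q,[1,99],axis=0),4),np.round(np.percentile(q,[1,99],axis=0).mean(0),4))
    c2=cv2.minEnclosingCircle(q[:,:2].astype(np.float32));print(c2)
    q=q[q[:,2]>.1265]; print(len(q),cv2.minEnclosingCircle(q[:,:2].astype(np.float32)),np.round(np.percentile(q,[1,99],axis=0).mean(0),4))
k=box(T,.48,.58,.027,.056,.04,.06);print('knobT',len(k),k.min(0),k.max(0),np.median(k,0))
# mat by colour edges
E
```

```text
knob 140 [0.52786143 0.02755577 0.04027432] [0.5450272  0.04105477 0.05471363] [0.53467078 0.03409141 0.05192688]
h 0.465 [-0.039  -0.0307 -0.0237] 0.0784
h 0.55 [-0.0392 -0.0306 -0.0234] 0.0786
c 0.465 [0.0092 0.0176 0.0247] 0.0783
c 0.55 [0.0095 0.0173 0.0249] 0.0785
d 0.465 [0.0568 0.0639 0.0722] 0.0783
d 0.55 [0.0561 0.0634 0.0717] 0.0784
clips [[ 0.451 -0.046  0.085]
 [ 0.462  0.01   0.089]
 [ 0.614  0.079  0.092]]
top lantern 827 [[0.4448 0.2654 0.1162]
 [0.5682 0.3902 0.1327]] [0.5065 0.3278 0.1244]
((0.5070866942405701, 0.3279609978199005), 0.06628353893756866)
146 ((0.505541980266571, 0.3275074362754822), 0.06449344754219055) [0.5074 0.3272 0.1304]
wrist lantern 3202 [[0.4469 0.263  0.1182]
 [0.5708 0.3828 0.1298]] [0.5089 0.3229 0.124 ]
((0.5098024010658264, 0.3268423080444336), 0.06629107147455215)
489 ((0.5095860958099365, 0.32785001397132874), 0.045675139874219894) [0.5091 0.3274 0.1284]Traceback (most recent call last):
  File "<stdin>", line 22, in <module>
    return umr_minimum(a, axis, None, out, keepdims, initial, where)
ValueError: zero-size array to reduction operation minimum which has no identity
```

Call:
servo_tool(
  commands=[
    {"ax":0,"ay":0,"az":0,"x":-1.6,"y":-2.7,"z":3,"fingers":150},
    {"ax":0,"ay":0,"az":0,"x":-1.7,"y":-2.7,"z":5,"fingers":150},
    {"ax":0,"ay":0,"az":0,"x":0,"y":0,"z":5,"fingers":150},
    {"ax":0,"ay":0,"az":0,"x":0,"y":0,"z":4,"fingers":150},
    {"ax":0,"ay":0,"az":0,"x":0,"y":0,"z":0,"fingers":150},
    {"ax":0,"ay":0,"az":0,"x":0,"y":0,"z":0,"fingers":150},
  ],
)

```text
clock: 4.12
ee_pos: [0.5363, -0.0327, 0.1347]
tcp_rot: [0.0, 1.0, -0.0, 0.001]
wrist_force: [0.5, -0.1, 1.0]
opening: 0.0351
```

```bash
python3 - <<'E'
from h import *
d=cam('wrist','w2');s=r.sense();print(s['clock'],s['ee_pos'],s['wrist_force'],s['opening'])
E
```

```text
4.175 [ 0.53697207 -0.03261867  0.135373  ] [-0.40549281  0.92646971  0.33795814] 0.03517809610993756
```

View pics/w2.png

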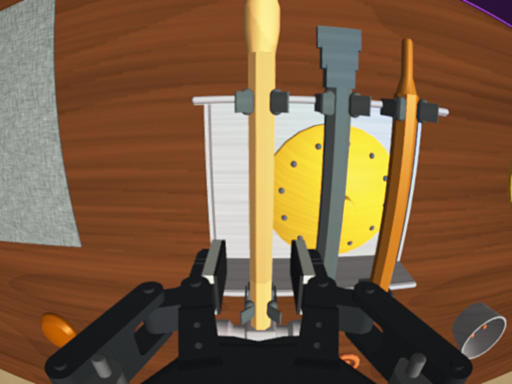

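Call:
servo_tool(
  commands=[
    {"ax":0,"ay":0,"az":0,"x":0,"y":0.1,"z":2.5,"fingers":150},
    {"ax":0,"ay":0,"az":0,"x":0,"y":0,"z":2.5,"fingers":150},
    {"ax":0,"ay":0,"az":0,"x":0,"y":0,"z":0,"fingers":150},
    {"ax":0,"ay":0,"az":0,"x":0,"y":0,"z":0,"fingers":255},
    {"ax":0,"ay":0,"az":0,"x":0,"y":0,"z":0,"fingers":255},
    {"ax":0,"ay":0,"az":0,"x":0,"y":0,"z":0,"fingers":255},
    {"ax":0,"ay":0,"az":0,"x":0,"y":0,"z":0,"fingers":255},
  ],
)

```text
clock: 5.05
ee_pos: [0.5369, -0.0315, 0.0855]
tcp_rot: [0.0, 1.0, 0.001, 0.002]
wrist_force: [-2.0, -0.7, 6.7]
opening: 0.014
```

```bash
python3 - <<'E'
from h import *
d=cam('scene');im=d['image'][150:250,200:330,::-1];cv2.imwrite('pics/s3.png',cv2.resize(im,None,fx=6,fy=6,interpolation=cv2.INTER_CUBIC))
s=r.sense();print(s['clock'],s['ee_pos'],s['wrist_force'],s['opening'])
E
```

```text
5.1 [ 0.53687623 -0.03147079  0.08549709] [-0.89173443  1.33938261  7.38344134] 0.014058178510782565
```

View pics/s3.png

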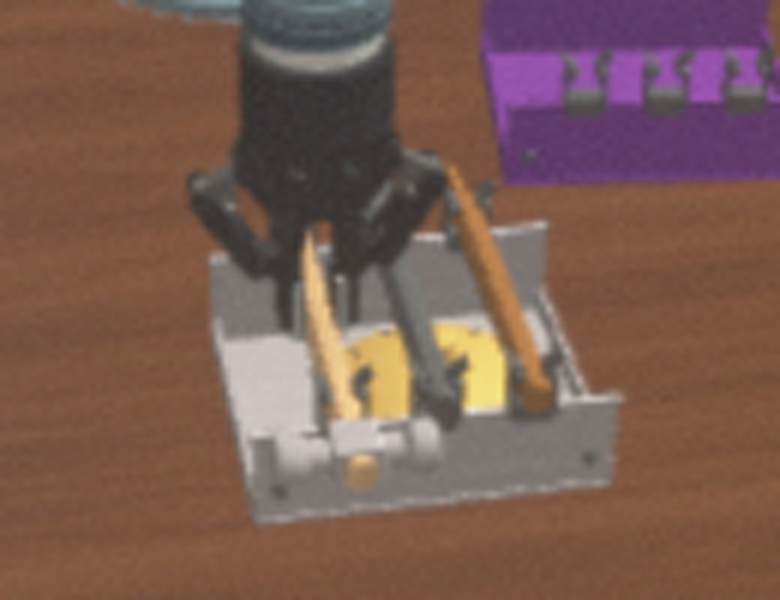

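Call:
servo_tool(
  commands=[
    {"ax":0,"ay":0,"az":0,"x":0,"y":0,"z":-0.6,"fingers":255},
    {"ax":0,"ay":0,"az":0,"x":0,"y":0,"z":-0.6,"fingers":255},
    {"ax":0,"ay":0,"az":0,"x":0,"y":0,"z":-0.6,"fingers":255},
    {"ax":0,"ay":0,"az":0,"x":0,"y":0,"z":-1,"fingers":255},
    {"ax":0,"ay":0,"az":0,"x":0,"y":0,"z":-1.5,"fingers":255},
    {"ax":0,"ay":0,"az":0,"x":0,"y":0,"z":-2,"fingers":255},
    {"ax":0,"ay":0,"az":0,"x":0,"y":0,"z":-2,"fingers":255},
    {"ax":0,"ay":0,"az":0,"x":0,"y":0,"z":0,"fingers":255},
  ],
)

```text
clock: 6.1
ee_pos: [0.5375, -0.0321, 0.1692]
tcp_rot: [0.001, 1.0, 0.0, 0.003]
wrist_force: [-0.4, -0.2, -1.8]
opening: 0.0139
```

```bash
python3 - <<'E'
from h import *
d=cam('wrist','w4')
P=wcloud(d).reshape(-1,3);P=P[np.isfinite(P[:,0])]
s=r.sense();print(s['clock'],s['ee_pos'],s['wrist_force'],s['torque'],s['opening'])
for x in(.40,.43,.46,.49):
    q=P[(abs(P[:,0]-x)<.01)&(abs(P[:,1]+.031)<.015)&(P[:,2]>.1)];print(x,len(q),np.round(np.median(q,0),4) if len(q) else'')
E
```

```text
6.15 [ 0.53626639 -0.0318634   0.16783692] [-0.60575145  0.07714177 -1.77197786] [0.04049573 0.17292346 0.01431364] 0.014066750978821879
0.4 0 
0.43 1782 [ 0.4294 -0.0323  0.163 ]
0.46 1690 [ 0.4599 -0.0323  0.1625]
0.49 1468 [ 0.4897 -0.0324  0.1625]
```

View pics/w4.png

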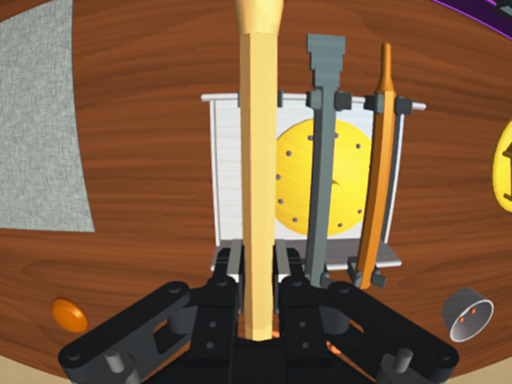

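Call:
servo_tool(
  commands=[
    {"ax":0,"ay":0,"az":0,"x":1,"y":-4,"z":0,"fingers":255},
    {"ax":0,"ay":0,"az":0,"x":1.4,"y":-6,"z":0,"fingers":255},
    {"ax":0,"ay":0,"az":0,"x":2,"y":-6,"z":0,"fingers":255},
    {"ax":0,"ay":0,"az":0,"x":1,"y":-5,"z":2,"fingers":255},
    {"ax":0,"ay":0,"az":0,"x":1,"y":-3,"z":3,"fingers":255},
    {"ax":0,"ay":0,"az":0,"x":0,"y":-0.8,"z":4,"fingers":255},
    {"ax":0,"ay":0,"az":0,"x":0,"y":0,"z":2,"fingers":255},
    {"ax":0,"ay":0,"az":0,"x":0,"y":0,"z":1,"fingers":255},
    {"ax":0,"ay":0,"az":0,"x":0,"y":0,"z":0,"fingers":255},
  ],
)

```text
clock: 7.28
ee_pos: [0.4716, -0.2777, 0.046]
tcp_rot: [-0.001, 1.0, 0.0, -0.0]
wrist_force: [-0.5, 0.3, -3.1]
opening: 0.014
```

Call:
servo_tool(
  commands=[
    {"ax":0,"ay":0,"az":0,"x":0,"y":0,"z":0.6,"fingers":255},
    {"ax":0,"ay":0,"az":0,"x":0,"y":0,"z":0.5,"fingers":255},
    {"ax":0,"ay":0,"az":0,"x":0,"y":0,"z":0.2,"fingers":255},
    {"ax":0,"ay":0,"az":0,"x":0,"y":0,"z":0,"fingers":255},
  ],
)

```text
clock: 7.78
ee_pos: [0.4714, -0.2787, 0.0334]
tcp_rot: [0.0, 1.0, 0.0, 0.0]
wrist_force: [-0.3, 0.4, -1.0]
opening: 0.0139
```

Call:
servo_tool(
  commands=[
    {"ax":0,"ay":0,"az":0,"x":0,"y":0,"z":0.1,"fingers":255},
    {"ax":0,"ay":0,"az":0,"x":0,"y":0,"z":0,"fingers":150},
    {"ax":0,"ay":0,"az":0,"x":0,"y":0,"z":0,"fingers":150},
    {"ax":0,"ay":0,"az":0,"x":0,"y":0,"z":-2,"fingers":150},
    {"ax":0,"ay":0,"az":0,"x":0,"y":0,"z":-4,"fingers":150},
    {"ax":0,"ay":0,"az":0,"x":0,"y":0,"z":-6,"fingers":150},
    {"ax":0,"ay":0,"az":0,"x":0,"y":0,"z":-3,"fingers":150},
    {"ax":0,"ay":0,"az":0,"x":0,"y":0,"z":0,"fingers":150},
  ],
)

```text
clock: 8.78
ee_pos: [0.4734, -0.2806, 0.1867]
tcp_rot: [0.001, 1.0, -0.001, 0.004]
wrist_force: [0.1, 0.5, -0.5]
opening: 0.035
```

```bash
cat >> h.py <<'E'
def box(Q,x0,x1,y0,y1,z0,z1): return Q[(Q[:,0]>x0)&(Q[:,0]<x1)&(Q[:,1]>y0)&(Q[:,1]<y1)&(Q[:,2]>z0)&(Q[:,2]<z1)]
def axisfit(Q,x0,x1,y,w,z0,z1):
    for x in np.linspace(x0,x1,5):
        q=box(Q,x-.008,x+.008,y-w,y+w,z0,z1)
        if len(q)>8: print('  x %.3f n %d y %s z %.4f'%(x,len(q),np.round(np.percentile(q[:,1],[3,50,97]),4),np.median(q[:,2])))
E
python3 - <<'E'
from h import *
d=cam('wrist','w5')
P=wcloud(d).reshape(-1,3);P=P[np.isfinite(P[:,0])]
s=r.sense();print(s['clock'],s['ee_pos'],s['wrist_force'],s['opening'])
axisfit(P,.35,.55,-.279,.02,.013,.05)
E
```

```text
8.825 [ 0.47212157 -0.27952053  0.18453271] [-0.1995983  -0.11186795 -0.29225374] 0.03526149277597414
  x 0.350 n 366 y [-0.2889 -0.2795 -0.27  ] z 0.0250
  x 0.400 n 271 y [-0.2862 -0.2786 -0.2719] z 0.0240
  x 0.450 n 255 y [-0.2864 -0.2796 -0.2717] z 0.0245
  x 0.500 n 219 y [-0.2857 -0.2785 -0.2713] z 0.0251
  x 0.550 n 182 y [-0.2861 -0.2784 -0.2718] z 0.0251
```

View pics/w5.png

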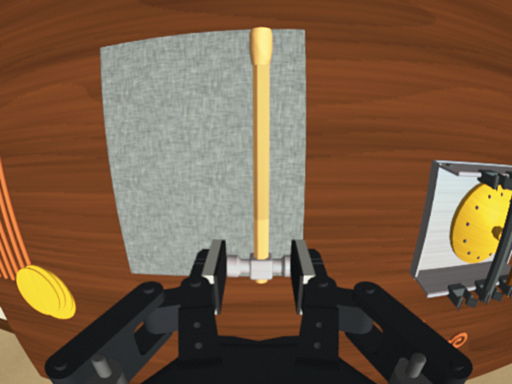

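Call:
servo_tool(
  commands=[
    {"ax":0,"ay":0,"az":0,"x":-1,"y":5,"z":0,"fingers":150},
    {"ax":0,"ay":0,"az":0,"x":-1.2,"y":6,"z":0,"fingers":150},
    {"ax":0,"ay":0,"az":0,"x":-1,"y":6,"z":0,"fingers":150},
    {"ax":0,"ay":0,"az":0,"x":-1,"y":6,"z":0,"fingers":150},
    {"ax":0,"ay":0,"az":0,"x":-1,"y":4.5,"z":0,"fingers":150},
    {"ax":0,"ay":0,"az":0,"x":-1,"y":2.2,"z":2,"fingers":150},
    {"ax":0,"ay":0,"az":0,"x":0,"y":0,"z":3,"fingers":150},
    {"ax":0,"ay":0,"az":0,"x":0,"y":0,"z":0,"fingers":150},
    {"ax":0,"ay":0,"az":0,"x":0,"y":0,"z":0,"fingers":150},
  ],
)

```text
clock: 9.95
ee_pos: [0.533, 0.0172, 0.1323]
tcp_rot: [0.001, 1.0, -0.0, -0.0]
wrist_force: [-0.4, 0.3, 0.4]
opening: 0.0356
```

```bash
python3 - <<'E'
from h import *
d=cam('wrist','w6')
P=wcloud(d).reshape(-1,3);P=P[np.isfinite(P[:,0])]
s=r.sense();print(s['clock'],s['ee_pos'],s['wrist_force'],s['opening'])
axisfit(P,.44,.52,.017,.02,.07,.09)
E
```

```text
10.0 [0.53370398 0.01721016 0.13293248] [ 0.08272224 -0.57635261  1.12179462] 0.03504664772738406
  x 0.440 n 856 y [0.0076 0.0169 0.0257] z 0.0771
  x 0.460 n 1172 y [0.0043 0.0169 0.0295] z 0.0827
  x 0.480 n 666 y [0.0096 0.0169 0.0241] z 0.0783
  x 0.500 n 643 y [0.0094 0.0168 0.0244] z 0.0784
  x 0.520 n 569 y [0.0096 0.0168 0.0244] z 0.0785
```

View pics/w6.png

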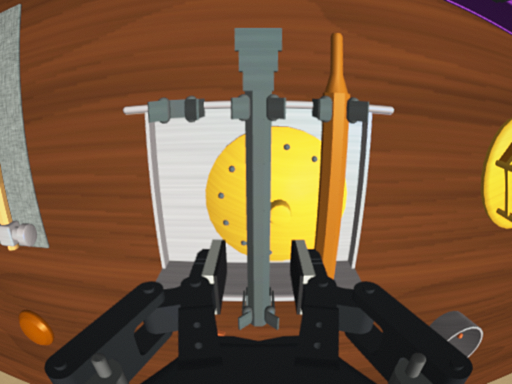

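Call:
servo_tool(
  commands=[
    {"ax":0,"ay":0,"az":0,"x":0,"y":0,"z":2.5,"fingers":150},
    {"ax":0,"ay":0,"az":0,"x":0,"y":0,"z":2.3,"fingers":150},
    {"ax":0,"ay":0,"az":0,"x":0,"y":0,"z":0,"fingers":150},
    {"ax":0,"ay":0,"az":0,"x":0,"y":0,"z":0,"fingers":255},
    {"ax":0,"ay":0,"az":0,"x":0,"y":0,"z":0,"fingers":255},
    {"ax":0,"ay":0,"az":0,"x":0,"y":0,"z":0,"fingers":255},
    {"ax":0,"ay":0,"az":0,"x":0,"y":0,"z":0,"fingers":255},
  ],
)

```text
clock: 10.88
ee_pos: [0.5346, 0.0176, 0.0859]
tcp_rot: [0.001, 1.0, 0.0, 0.001]
wrist_force: [-2.0, -1.3, 5.3]
opening: 0.0142
```

Call:
servo_tool(
  commands=[
    {"ax":0,"ay":0,"az":0,"x":0,"y":0,"z":-0.6,"fingers":255},
    {"ax":0,"ay":0,"az":0,"x":0,"y":0,"z":-0.6,"fingers":255},
    {"ax":0,"ay":0,"az":0,"x":0,"y":0,"z":-0.6,"fingers":255},
    {"ax":0,"ay":0,"az":0,"x":0,"y":0,"z":-1,"fingers":255},
    {"ax":0,"ay":0,"az":0,"x":0,"y":0,"z":-1.5,"fingers":255},
    {"ax":0,"ay":0,"az":0,"x":0,"y":0,"z":-2,"fingers":255},
    {"ax":0,"ay":0,"az":0,"x":0,"y":0,"z":-2,"fingers":255},
    {"ax":0,"ay":0,"az":0,"x":0,"y":0,"z":0,"fingers":255},
  ],
)

```text
clock: 11.88
ee_pos: [0.5357, 0.0186, 0.1702]
tcp_rot: [0.0, 1.0, 0.001, 0.003]
wrist_force: [0.5, 1.0, -2.2]
opening: 0.0146
```

```bash
python3 - <<'E'
from h import *
d=cam('wrist','w7')
P=wcloud(d).reshape(-1,3);P=P[np.isfinite(P[:,0])]
s=r.sense();print(s['clock'],s['ee_pos'],s['wrist_force'],s['opening'])
axisfit(P,.43,.53,.017,.02,.12,.2)
k=box(P,.48,.59,.01,.07,.04,.06);print(len(k),np.round(np.percentile(k,[1,50,99],axis=0),4))
E
```

```text
11.925 [0.53450676 0.01856498 0.16877907] [ 0.27063636  0.56809249 -3.34642843] 0.013786143187382279
  x 0.430 n 1798 y [0.007  0.0183 0.0295] z 0.1588
  x 0.455 n 1354 y [0.0107 0.0183 0.0258] z 0.1617
  x 0.480 n 1202 y [0.0109 0.0182 0.0255] z 0.1622
  x 0.505 n 1047 y [0.011  0.0182 0.0259] z 0.1625
  x 0.530 n 3746 y [-0.0011  0.0167  0.0358] z 0.1756
148 [[0.5279 0.0335 0.0411]
 [0.5347 0.0362 0.0517]
 [0.544  0.0407 0.0536]]
```

Call:
servo_tool(
  commands=[
    {"ax":0,"ay":0,"az":0,"x":1,"y":-4,"z":0,"fingers":255},
    {"ax":0,"ay":0,"az":0,"x":1,"y":-6,"z":0,"fingers":255},
    {"ax":0,"ay":0,"az":0,"x":1.4,"y":-6,"z":0,"fingers":255},
    {"ax":0,"ay":0,"az":0,"x":1,"y":-6,"z":0,"fingers":255},
    {"ax":0,"ay":0,"az":0,"x":1,"y":-6,"z":0,"fingers":255},
    {"ax":0,"ay":0,"az":0,"x":1,"y":-5,"z":2,"fingers":255},
    {"ax":0,"ay":0,"az":0,"x":1,"y":-3,"z":3,"fingers":255},
    {"ax":0,"ay":0,"az":0,"x":0,"y":-0.8,"z":4,"fingers":255},
    {"ax":0,"ay":0,"az":0,"x":0,"y":0,"z":3,"fingers":255},
    {"ax":0,"ay":0,"az":0,"x":0,"y":0,"z":0.6,"fingers":255},
  ],
)

```text
clock: 13.18
ee_pos: [0.4569, -0.3479, 0.0381]
tcp_rot: [0.0, 1.0, 0.002, -0.003]
wrist_force: [0.4, 0.9, -2.1]
opening: 0.0138
```

Call:
servo_tool(
  commands=[
    {"ax":0,"ay":0,"az":0,"x":0,"y":0,"z":0.6,"fingers":255},
    {"ax":0,"ay":0,"az":0,"x":0,"y":0,"z":0.4,"fingers":255},
    {"ax":0,"ay":0,"az":0,"x":0,"y":0,"z":0,"fingers":255},
    {"ax":0,"ay":0,"az":0,"x":0,"y":0,"z":0,"fingers":255},
  ],
)

```text
clock: 13.68
ee_pos: [0.4597, -0.3501, 0.0321]
tcp_rot: [0.0, 1.0, -0.0, 0.001]
wrist_force: [-0.6, 0.3, -2.7]
opening: 0.0138
```

Lower 5 mm more, release, rise.

Call:
servo_tool(
  commands=[
    {"ax":0,"ay":0,"az":0,"x":0,"y":0,"z":0.3,"fingers":255},
    {"ax":0,"ay":0,"az":0,"x":0,"y":0,"z":0.1,"fingers":255},
    {"ax":0,"ay":0,"az":0,"x":0,"y":0,"z":0,"fingers":255},
    {"ax":0,"ay":0,"az":0,"x":0,"y":0,"z":0,"fingers":150},
    {"ax":0,"ay":0,"az":0,"x":0,"y":0,"z":0,"fingers":150},
    {"ax":0,"ay":0,"az":0,"x":0,"y":0,"z":-2,"fingers":150},
    {"ax":0,"ay":0,"az":0,"x":0,"y":0,"z":-4,"fingers":150},
    {"ax":0,"ay":0,"az":0,"x":0,"y":0,"z":-6,"fingers":150},
    {"ax":0,"ay":0,"az":0,"x":0,"y":0,"z":-4,"fingers":150},
    {"ax":0,"ay":0,"az":0,"x":0,"y":0,"z":0,"fingers":150},
  ],
)

```text
clock: 14.92
ee_pos: [0.4615, -0.3524, 0.1927]
tcp_rot: [0.001, 1.0, -0.002, 0.005]
wrist_force: [0.1, -0.8, -0.6]
opening: 0.0352
```

```bash
python3 - <<'E'
from h import *
d=cam('wrist','w8')
P=wcloud(d).reshape(-1,3);P=P[np.isfinite(P[:,0])]
s=r.sense();print(s['clock'],s['ee_pos'],s['wrist_force'],s['opening'])
axisfit(P,.35,.53,-.35,.02,.013,.06)
E
```

```text
14.975 [ 0.46023853 -0.35094262  0.19016543] [ 0.56205982  0.16293267 -0.07674281] 0.035133960738835464
  x 0.350 n 397 y [-0.3624 -0.3507 -0.339 ] z 0.0167
  x 0.395 n 260 y [-0.3576 -0.3508 -0.3428] z 0.0202
  x 0.440 n 233 y [-0.3578 -0.3507 -0.3436] z 0.0202
  x 0.485 n 218 y [-0.357  -0.3497 -0.3422] z 0.0204
  x 0.530 n 162 y [-0.3573 -0.3506 -0.3439] z 0.0206
```

View pics/w8.png

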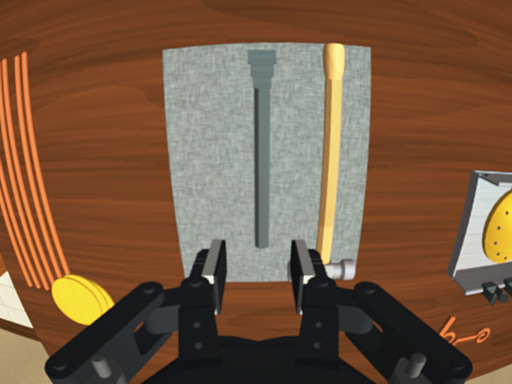

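Call:
servo_tool(
  commands=[
    {"ax":0,"ay":0,"az":0,"x":-1,"y":5,"z":0,"fingers":150},
    {"ax":0,"ay":0,"az":0,"x":-1,"y":6,"z":0,"fingers":150},
    {"ax":0,"ay":0,"az":0,"x":-1,"y":6,"z":0,"fingers":150},
    {"ax":0,"ay":0,"az":0,"x":-1,"y":6,"z":0,"fingers":150},
    {"ax":0,"ay":0,"az":0,"x":-1,"y":6,"z":0,"fingers":150},
    {"ax":0,"ay":0,"az":0,"x":-1,"y":6,"z":0,"fingers":150},
    {"ax":0,"ay":0,"az":0,"x":-1,"y":4.5,"z":1,"fingers":150},
    {"ax":0,"ay":0,"az":0,"x":-0.5,"y":2,"z":2,"fingers":150},
    {"ax":0,"ay":0,"az":0,"x":0,"y":0,"z":2.7,"fingers":150},
    {"ax":0,"ay":0,"az":0,"x":0,"y":0,"z":0,"fingers":150},
  ],
)

```text
clock: 16.23
ee_pos: [0.531, 0.0649, 0.1271]
tcp_rot: [0.0, 1.0, -0.001, -0.004]
wrist_force: [-0.1, -0.8, 0.3]
opening: 0.0351
```

```bash
python3 - <<'E'
from h import *
d=cam('wrist','w9')
P=wcloud(d).reshape(-1,3);P=P[np.isfinite(P[:,0])]
s=r.sense();print(s['clock'],s['ee_pos'],s['wrist_force'],s['opening'])
axisfit(P,.44,.52,.064,.02,.07,.09)
k=box(P,.48,.59,.01,.05,.04,.06);print(len(k),np.round(np.percentile(k,[1,50,99],axis=0),4))
E
```

```text
16.275 [0.53248522 0.06444573 0.12864851] [-0.13807962 -0.64988914  0.22578953] 0.03512241990820752
  x 0.440 n 492 y [0.0591 0.0649 0.0707] z 0.0756
  x 0.460 n 1243 y [0.0526 0.0649 0.0772] z 0.0827
  x 0.480 n 699 y [0.0572 0.0649 0.072 ] z 0.0783
  x 0.500 n 665 y [0.0576 0.0649 0.0728] z 0.0784
  x 0.520 n 590 y [0.0574 0.0649 0.0721] z 0.0785
512 [[0.5279 0.0247 0.0405]
 [0.534  0.0336 0.0518]
 [0.5432 0.0415 0.0536]]
```

View pics/w9.png

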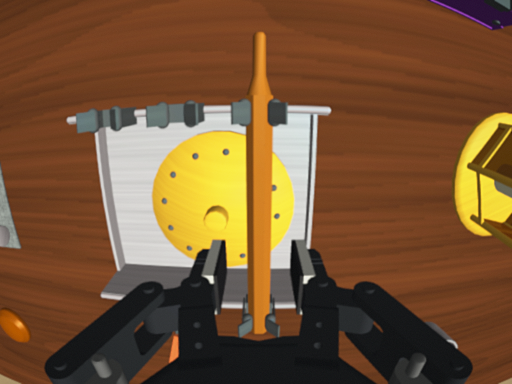

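Call:
servo_tool(
  commands=[
    {"ax":0,"ay":0,"az":0,"x":0,"y":0,"z":2.3,"fingers":150},
    {"ax":0,"ay":0,"az":0,"x":0,"y":0,"z":2.2,"fingers":150},
    {"ax":0,"ay":0,"az":0,"x":0,"y":0,"z":0,"fingers":150},
    {"ax":0,"ay":0,"az":0,"x":0,"y":0,"z":0,"fingers":150},
  ],
)

```text
clock: 16.77
ee_pos: [0.5353, 0.0647, 0.0865]
tcp_rot: [0.001, 1.0, 0.0, 0.001]
wrist_force: [-0.4, 0.5, -0.1]
opening: 0.035
```

Call:
servo_tool(
  commands=[
    {"ax":0,"ay":0,"az":0,"x":0,"y":0,"z":0.1,"fingers":255},
    {"ax":0,"ay":0,"az":0,"x":0,"y":0,"z":0,"fingers":255},
    {"ax":0,"ay":0,"az":0,"x":0,"y":0,"z":0,"fingers":255},
    {"ax":0,"ay":0,"az":0,"x":0,"y":0,"z":0,"fingers":255},
  ],
)

```text
clock: 17.27
ee_pos: [0.5356, 0.0651, 0.0857]
tcp_rot: [0.0, 1.0, 0.0, 0.001]
wrist_force: [-0.4, -0.3, 6.4]
opening: 0.0139
```

Call:
servo_tool(
  commands=[
    {"ax":0,"ay":0,"az":0,"x":0,"y":0,"z":-0.6,"fingers":255},
    {"ax":0,"ay":0,"az":0,"x":0,"y":0,"z":-0.6,"fingers":255},
    {"ax":0,"ay":0,"az":0,"x":0,"y":0,"z":-0.6,"fingers":255},
    {"ax":0,"ay":0,"az":0,"x":0,"y":0,"z":-1,"fingers":255},
    {"ax":0,"ay":0,"az":0,"x":0,"y":0,"z":-1.5,"fingers":255},
    {"ax":0,"ay":0,"az":0,"x":0,"y":0,"z":-2,"fingers":255},
    {"ax":0,"ay":0,"az":0,"x":0,"y":0,"z":-2,"fingers":255},
    {"ax":0,"ay":0,"az":0,"x":0,"y":0,"z":0,"fingers":255},
  ],
)

```text
clock: 18.27
ee_pos: [0.5367, 0.0652, 0.1702]
tcp_rot: [0.001, 1.0, 0.001, 0.003]
wrist_force: [1.0, 0.4, -3.2]
opening: 0.0142
```

```bash
python3 - <<'E'
from h import *
d=cam('wrist','w10')
P=wcloud(d).reshape(-1,3);P=P[np.isfinite(P[:,0])]
s=r.sense();print(s['clock'],s['ee_pos'],s['wrist_force'],s['opening'])
axisfit(P,.43,.53,.065,.02,.12,.2)
k=box(P,.48,.59,.01,.055,.04,.06);print(len(k),np.round(np.percentile(k,[1,50,99],axis=0),4))
E
```

```text
18.325 [0.53553244 0.06522781 0.16878607] [-0.16367861  0.08235765 -2.92626917] 0.014461748263240285
  x 0.430 n 628 y [0.061 0.065 0.069] z 0.1581
  x 0.455 n 1329 y [0.0575 0.065  0.0725] z 0.1621
  x 0.480 n 1222 y [0.0577 0.065  0.0723] z 0.1624
  x 0.505 n 1064 y [0.0577 0.0649 0.0726] z 0.1627
  x 0.530 n 3779 y [0.0462 0.0649 0.0837] z 0.1752
373 [[0.5277 0.0246 0.0408]
 [0.5347 0.0335 0.0519]
 [0.5442 0.0415 0.0537]]
```

Call:
servo_tool(
  commands=[
    {"ax":0,"ay":0,"az":0,"x":1,"y":-4,"z":0,"fingers":255},
    {"ax":0,"ay":0,"az":0,"x":1,"y":-6,"z":0,"fingers":255},
    {"ax":0,"ay":0,"az":0,"x":1.5,"y":-6,"z":0,"fingers":255},
    {"ax":0,"ay":0,"az":0,"x":1,"y":-6,"z":0,"fingers":255},
    {"ax":0,"ay":0,"az":0,"x":1,"y":-6,"z":0,"fingers":255},
    {"ax":0,"ay":0,"az":0,"x":1,"y":-6,"z":0,"fingers":255},
    {"ax":0,"ay":0,"az":0,"x":1,"y":-6,"z":0,"fingers":255},
    {"ax":0,"ay":0,"az":0,"x":0,"y":-5,"z":0,"fingers":255},
    {"ax":0,"ay":0,"az":0,"x":0,"y":-2.5,"z":3,"fingers":255},
    {"ax":0,"ay":0,"az":0,"x":0,"y":0,"z":5,"fingers":255},
  ],
)

```text
clock: 19.58
ee_pos: [0.4592, -0.415, 0.0881]
tcp_rot: [0.003, 1.0, -0.003, 0.002]
wrist_force: [-0.2, -0.2, -2.3]
opening: 0.0138
```

Call:
servo_tool(
  commands=[
    {"ax":0,"ay":0,"az":0,"x":0,"y":0,"z":4,"fingers":255},
    {"ax":0,"ay":0,"az":0,"x":0,"y":0,"z":1.5,"fingers":255},
    {"ax":0,"ay":0,"az":0,"x":0,"y":0,"z":0,"fingers":255},
    {"ax":0,"ay":0,"az":0,"x":0,"y":0,"z":0,"fingers":255},
  ],
)

```text
clock: 20.08
ee_pos: [0.4601, -0.4109, 0.0339]
tcp_rot: [0.0, 1.0, -0.001, 0.001]
wrist_force: [0.8, 0.4, -2.6]
opening: 0.014
```

Call:
servo_tool(
  commands=[
    {"ax":0,"ay":0,"az":0,"x":0,"y":0,"z":0.4,"fingers":255},
    {"ax":0,"ay":0,"az":0,"x":0,"y":0,"z":0.2,"fingers":255},
    {"ax":0,"ay":0,"az":0,"x":0,"y":0,"z":0,"fingers":255},
    {"ax":0,"ay":0,"az":0,"x":0,"y":0,"z":0,"fingers":150},
    {"ax":0,"ay":0,"az":0,"x":0,"y":0,"z":0,"fingers":150},
    {"ax":0,"ay":0,"az":0,"x":0,"y":0,"z":-2,"fingers":150},
    {"ax":0,"ay":0,"az":0,"x":0,"y":0,"z":-4,"fingers":150},
    {"ax":0,"ay":0,"az":0,"x":0,"y":0,"z":-6,"fingers":150},
    {"ax":0,"ay":0,"az":0,"x":0,"y":0,"z":-4,"fingers":150},
    {"ax":0,"ay":0,"az":0,"x":0,"y":0,"z":0,"fingers":150},
  ],
)

```text
clock: 21.32
ee_pos: [0.4611, -0.4128, 0.1921]
tcp_rot: [0.001, 1.0, -0.003, 0.004]
wrist_force: [1.0, 0.9, -0.1]
opening: 0.0351
```

```bash
python3 - <<'E'
from h import *
d=cam('wrist','w11')
P=wcloud(d).reshape(-1,3);P=P[np.isfinite(P[:,0])]
s=r.sense();print(s['clock'],s['ee_pos'],s['wrist_force'],s['opening'])
for y in(-.41,-.35,-.279):
  print(y);axisfit(P,.35,.53,y,.02,.013,.06)
E
```

```text
21.375 [ 0.45998598 -0.41114391  0.18933237] [ 0.32144918  0.55567727 -0.46791073] 0.0354446173824223
-0.41
  x 0.350 n 112 y [-0.4133 -0.4103 -0.4074] z 0.0165
  x 0.395 n 252 y [-0.4182 -0.4104 -0.4035] z 0.0201
  x 0.440 n 232 y [-0.4174 -0.4103 -0.4032] z 0.0204
  x 0.485 n 215 y [-0.4176 -0.4103 -0.4028] z 0.0204
  x 0.530 n 174 y [-0.4179 -0.4112 -0.4034] z 0.0205
-0.35
  x 0.350 n 392 y [-0.3626 -0.3511 -0.3388] z 0.0167
  x 0.395 n 256 y [-0.3586 -0.352  -0.3433] z 0.0202
  x 0.440 n 234 y [-0.3581 -0.3515 -0.343 ] z 0.0202
  x 0.485 n 207 y [-0.3584 -0.3519 -0.3435] z 0.0204
  x 0.530 n 179 y [-0.3582 -0.3517 -0.3432] z 0.0202
-0.279
  x 0.350 n 291 y [-0.2896 -0.2831 -0.2717] z 0.0246
  x 0.395 n 241 y [-0.2877 -0.2827 -0.273 ] z 0.0234
  x 0.440 n 229 y [-0.2875 -0.2827 -0.2723] z 0.0237
  x 0.485 n 199 y [-0.2876 -0.2826 -0.2723] z 0.0238
  x 0.530 n 179 y [-0.2876 -0.2822 -0.2724] z 0.0243
```

View pics/w11.png

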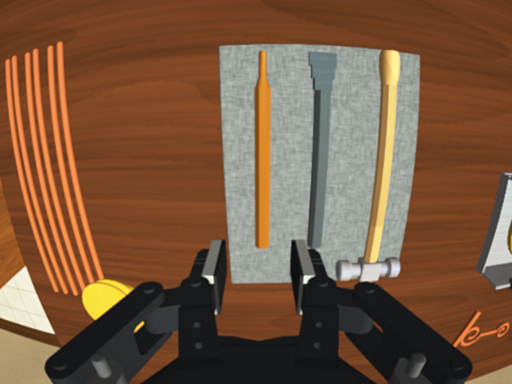

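Call:
servo_tool(
  commands=[
    {"ax":0,"ay":0,"az":0,"x":-1,"y":5,"z":0,"fingers":150},
    {"ax":0,"ay":0,"az":0,"x":-1,"y":6,"z":0,"fingers":150},
    {"ax":0,"ay":0,"az":0,"x":-1,"y":6,"z":0,"fingers":150},
    {"ax":0,"ay":0,"az":0,"x":-1,"y":6,"z":0,"fingers":150},
    {"ax":0,"ay":0,"az":0,"x":-1,"y":6,"z":0,"fingers":150},
    {"ax":0,"ay":0,"az":0,"x":-1,"y":6,"z":0,"fingers":150},
    {"ax":0,"ay":0,"az":0,"x":-1,"y":6,"z":0,"fingers":150},
    {"ax":0,"ay":0,"az":0,"x":-0.5,"y":3.4,"z":1,"fingers":150},
    {"ax":0,"ay":0,"az":0,"x":0,"y":0,"z":3,"fingers":150},
    {"ax":0,"ay":0,"az":0,"x":0,"y":0,"z":2,"fingers":150},
  ],
)

```text
clock: 22.62
ee_pos: [0.5324, 0.0351, 0.1238]
tcp_rot: [-0.001, 1.0, -0.0, -0.002]
wrist_force: [0.1, 0.6, 0.5]
opening: 0.0351
```

Call:
servo_tool(
  commands=[
    {"ax":0,"ay":0,"az":0,"x":0,"y":0,"z":2,"fingers":150},
    {"ax":0,"ay":0,"az":0,"x":0,"y":0,"z":1,"fingers":150},
    {"ax":0,"ay":0,"az":0,"x":0,"y":0,"z":0,"fingers":150},
    {"ax":0,"ay":0,"az":0,"x":0,"y":0,"z":0,"fingers":150},
  ],
)

```text
clock: 23.12
ee_pos: [0.5348, 0.034, 0.0968]
tcp_rot: [0.0, 1.0, 0.0, 0.0]
wrist_force: [0.7, 0.1, 0.4]
opening: 0.0352
```

```bash
python3 - <<'E'
from h import *
d=cam('wrist','w12')
P=wcloud(d).reshape(-1,3);P=P[np.isfinite(P[:,0])]
s=r.sense();print(s['clock'],s['ee_pos'],s['wrist_force'],s['opening'])
k=box(P,.51,.56,.01,.055,.045,.06);print(len(k),np.round(np.percentile(k,[1,50,99],axis=0),4))
E
```

```text
23.175 [0.53506628 0.03403581 0.09700236] [0.005393   1.21883192 0.2090399 ] 0.035002153372872616
592 [[0.5278 0.0247 0.0454]
 [0.5342 0.0329 0.0519]
 [0.5434 0.0405 0.0537]]
```

View pics/w12.png

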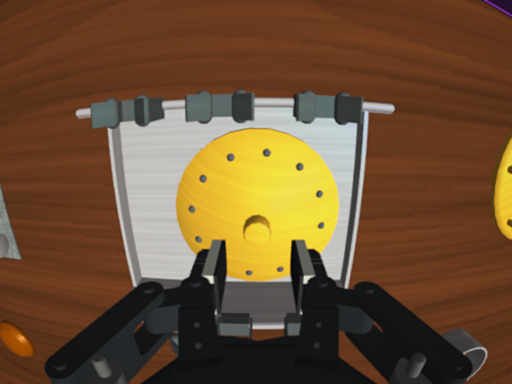

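Call:
servo_tool(
  commands=[
    {"ax":0,"ay":0,"az":0,"x":0,"y":-0.1,"z":2,"fingers":150},
    {"ax":0,"ay":0,"az":0,"x":0,"y":0,"z":1.8,"fingers":150},
    {"ax":0,"ay":0,"az":0,"x":0,"y":0,"z":0,"fingers":150},
    {"ax":0,"ay":0,"az":0,"x":0,"y":0,"z":0,"fingers":255},
    {"ax":0,"ay":0,"az":0,"x":0,"y":0,"z":0,"fingers":255},
    {"ax":0,"ay":0,"az":0,"x":0,"y":0,"z":0,"fingers":255},
    {"ax":0,"ay":0,"az":0,"x":0,"y":0,"z":0,"fingers":255},
  ],
)

```text
clock: 24.05
ee_pos: [0.5342, 0.0332, 0.0583]
tcp_rot: [0.0, 1.0, 0.0, -0.0]
wrist_force: [0.5, 0.1, -3.1]
opening: 0.0149
```

Call:
servo_tool(
  commands=[
    {"ax":0,"ay":0,"az":0,"x":0,"y":0,"z":-1,"fingers":255},
    {"ax":0,"ay":0,"az":0,"x":0,"y":0,"z":-2,"fingers":255},
    {"ax":0,"ay":0,"az":0,"x":0,"y":0,"z":-3,"fingers":255},
    {"ax":0,"ay":0,"az":0,"x":0,"y":0,"z":-4,"fingers":255},
    {"ax":0,"ay":0,"az":0,"x":0,"y":0,"z":-4,"fingers":255},
    {"ax":0,"ay":0,"az":0,"x":0,"y":0,"z":-2,"fingers":255},
    {"ax":0,"ay":0,"az":0,"x":0,"y":0,"z":0,"fingers":255},
    {"ax":0,"ay":0,"az":0,"x":0,"y":0,"z":0,"fingers":255},
  ],
)

```text
clock: 25.05
ee_pos: [0.5336, 0.033, 0.2179]
tcp_rot: [0.0, 1.0, 0.0, -0.001]
wrist_force: [-0.6, 0.2, -3.0]
opening: 0.0151
```

```bash
python3 - <<'E'
from h import *
d=cam('wrist','w13')
P=wcloud(d).reshape(-1,3);P=P[np.isfinite(P[:,0])]
s=r.sense();print(s['clock'],s['ee_pos'],s['wrist_force'],s['opening'])
q=box(P,.43,.53,-.04,.11,.1,.2)
for x in (.485,.5,.515):
  for y in(-.01,.033,.076):
    m=q[np.hypot(q[:,0]-x,q[:,1]-y)<.006];print(x,y,len(m),np.round(m[:,2].mean(),4))
print(np.percentile(q,[1,99],axis=0))
d=cam('scene');im=d['image'][130:260,200:360,::-1];cv2.imwrite('pics/s13.png',cv2.resize(im,None,fx=5,fy=5,interpolation=cv2.INTER_CUBIC)[:600])
E
```

```text
25.1 [0.53326767 0.03301579 0.21729664] [-0.53035084 -0.03532563 -2.60322097] 0.015530481757484895
0.485 -0.01 21 0.1732
0.485 0.033 421 0.1809
0.485 0.076 11 0.1735
0.5 -0.01 302 0.1779
0.5 0.033 405 0.1868
0.5 0.076 293 0.1777
0.515 -0.01 287 0.1827
0.515 0.033 379 0.1913
0.515 0.076 282 0.1829
[[ 0.47582705 -0.02259223  0.17172174]
 [ 0.52940351  0.08801189  0.1928449 ]]
```

View pics/w13.png

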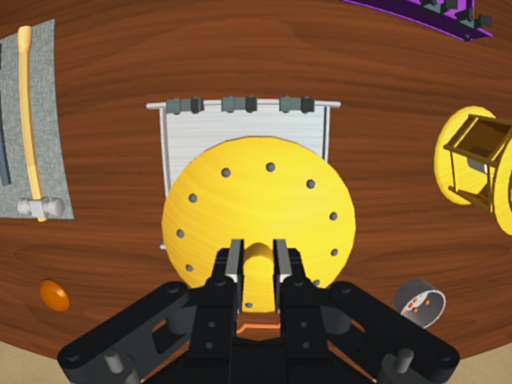

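View pics/s13.png

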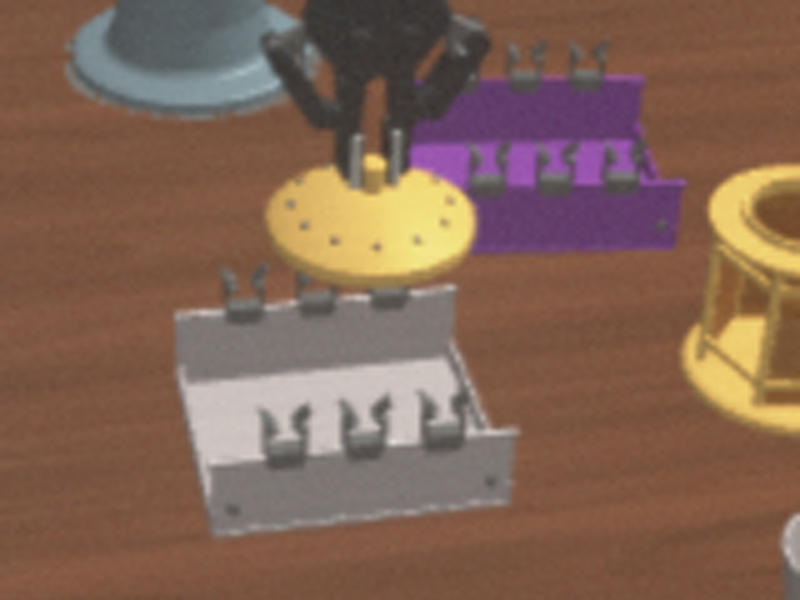

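Call:
servo_tool(
  commands=[
    {"ax":0,"ay":0,"az":0,"x":0.3,"y":3,"z":0,"fingers":255},
    {"ax":0,"ay":0,"az":0,"x":0.4,"y":5,"z":0,"fingers":255},
    {"ax":0,"ay":0,"az":0,"x":0.5,"y":5,"z":0,"fingers":255},
    {"ax":0,"ay":0,"az":0,"x":0.5,"y":5,"z":0,"fingers":255},
    {"ax":0,"ay":0,"az":0,"x":0.5,"y":5,"z":0,"fingers":255},
    {"ax":0,"ay":0,"az":0,"x":0.5,"y":4,"z":0,"fingers":255},
    {"ax":0,"ay":0,"az":0,"x":0,"y":2.4,"z":0,"fingers":255},
    {"ax":0,"ay":0,"az":0,"x":0,"y":0,"z":0,"fingers":255},
    {"ax":0,"ay":0,"az":0,"x":0,"y":0,"z":0,"fingers":255},
  ],
)

```text
clock: 26.28
ee_pos: [0.5085, 0.3241, 0.2177]
tcp_rot: [0.002, 1.0, -0.001, -0.0]
wrist_force: [0.1, -0.7, -2.9]
opening: 0.0152
```

```bash
python3 - <<'E'
from h import *
d=cam('wrist','w14')
P=wcloud(d).reshape(-1,3);P=P[np.isfinite(P[:,0])]
s=r.sense();print(s['clock'],s['ee_pos'],s['tcp_rot'],s['wrist_force'],s['opening'])
q=box(P,.40,.6,.24,.41,.155,.2);print('crown',np.round(np.percentile(q,[.5,99.5],axis=0),4))
q=box(P,.40,.6,.24,.41,.11,.14);print('lant',len(q),np.round(np.percentile(q,[.5,99.5],axis=0),4) if len(q) else 0)
d=cam('scene');im=d['image'][110:240,300:460,::-1];cv2.imwrite('pics/s14.png',cv2.resize(im,None,fx=5,fy=5,interpolation=cv2.INTER_CUBIC)[:600])
E
```

```text
26.325 [0.50861025 0.32377813 0.21797917] [ 2.46695276e-03  9.99996327e-01 -1.11865918e-03 -9.34038799e-05] [ 0.13116585 -0.0298057  -2.25576309] 0.015152815885465151
crown [[0.4502 0.2647 0.17  ]
 [0.5648 0.3824 0.1929]]
lant 2025 [[0.4436 0.2791 0.1206]
 [0.4883 0.3894 0.1248]]
```

View pics/w14.png

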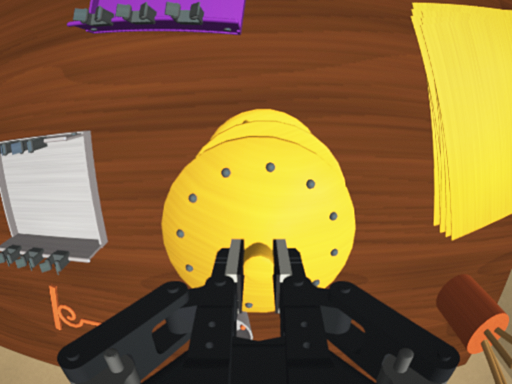

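View pics/s14.png

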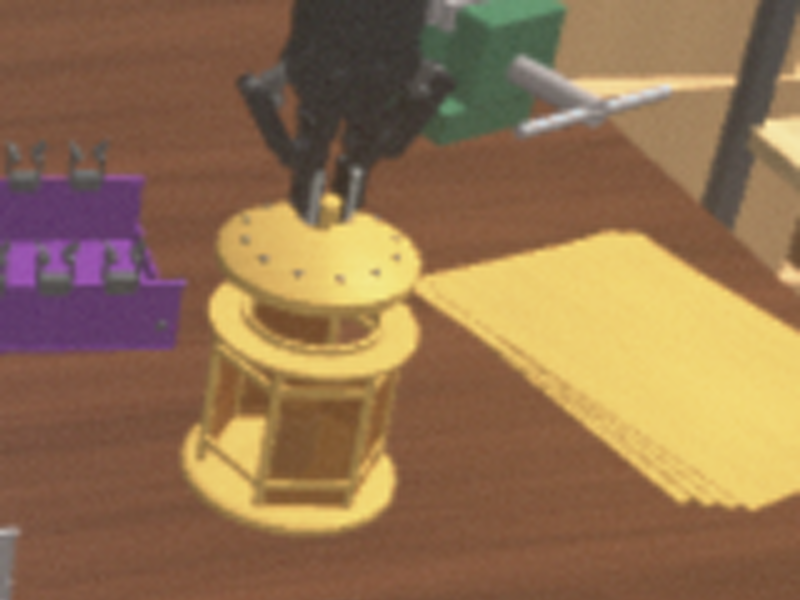

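```bash
python3 - <<'E'
from h import *
from scipy.optimize import least_squares
d=cam('wrist')
P=wcloud(d).reshape(-1,3);P=P[np.isfinite(P[:,0])]
s=r.sense();print(s['clock'],s['ee_pos'])
def fit(q,R,c0):
    # outermost pt per angle bin
    a=np.arctan2(q[:,1]-c0[1],q[:,0]-c0[0]);rr=np.hypot(q[:,0]-c0[0],q[:,1]-c0[1])
    b=np.round(a/np.radians(6)).astype(int);e=np.array([q[b==k][np.argmax(rr[b==k])] for k in np.unique(b) if (b==k).sum()>5])
    e=e[np.hypot(e[:,0]-c0[0],e[:,1]-c0[1])>R-.006]
    f=least_squares(lambda p:np.hypot(e[:,0]-p[0],e[:,1]-p[1])-R,c0,loss='soft_l1',f_scale=.001)
    print(len(e),np.round(f.x,4),'res',np.round(np.std(f.fun),4))
fit(box(P,.40,.6,.24,.41,.115,.128),.066,[.508,.327])
fit(box(P,.40,.6,.24,.41,.155,.2),.062,[.508,.325])
P=np.load('w1.npz')['P'].reshape(-1,3);P=P[np.isfinite(P[:,0])]
fit(box(P,.40,.6,.24,.41,.115,.128),.066,[.508,.327])
E
```

```text
26.425 [0.50852898 0.32433667 0.21829192]
23 [0.5096 0.3284] res 0.0002
51 [0.5112 0.3234] res 0.0008
52 [0.5093 0.3273] res 0.0008
```

Call:
servo_tool(
  commands=[
    {"ax":0,"ay":0,"az":0,"x":0.15,"y":0.45,"z":0,"fingers":255},
    {"ax":0,"ay":0,"az":0,"x":0,"y":0,"z":1.5,"fingers":255},
    {"ax":0,"ay":0,"az":0,"x":0,"y":0,"z":1.3,"fingers":255},
    {"ax":0,"ay":0,"az":0,"x":0,"y":0,"z":0.7,"fingers":255},
    {"ax":0,"ay":0,"az":0,"x":0,"y":0,"z":0.3,"fingers":255},
    {"ax":0,"ay":0,"az":0,"x":0,"y":0,"z":0,"fingers":255},
    {"ax":0,"ay":0,"az":0,"x":0,"y":0,"z":0,"fingers":255},
  ],
)

```text
clock: 27.3
ee_pos: [0.5065, 0.3318, 0.1808]
tcp_rot: [0.0, 1.0, 0.0, 0.0]
wrist_force: [1.3, -0.5, -2.7]
opening: 0.0156
```

Call:
servo_tool(
  commands=[
    {"ax":0,"ay":0,"az":0,"x":0,"y":-0.3,"z":0,"fingers":255},
    {"ax":0,"ay":0,"az":0,"x":0,"y":0,"z":0.2,"fingers":255},
    {"ax":0,"ay":0,"az":0,"x":0,"y":0,"z":0.2,"fingers":255},
    {"ax":0,"ay":0,"az":0,"x":0,"y":0,"z":0,"fingers":255},
  ],
)

```text
clock: 27.8
ee_pos: [0.5063, 0.3285, 0.1771]
tcp_rot: [0.0, 1.0, 0.0, -0.0]
wrist_force: [-2.5, -2.1, 3.3]
opening: 0.0154
```

```bash
python3 - <<'E'
from h import *
s=r.sense();print(s['clock'],s['ee_pos'],s['wrist_force'],s['opening'])
d=cam('scene');im=d['image'][110:240,300:460,::-1];cv2.imwrite('pics/s15.png',cv2.resize(im,None,fx=5,fy=5,interpolation=cv2.INTER_CUBIC)[:600])
E
```

```text
27.8 [0.506312   0.32849477 0.17713343] [-2.49016712 -2.09404676  3.29544996] 0.015370598235556508
```

View pics/s15.png

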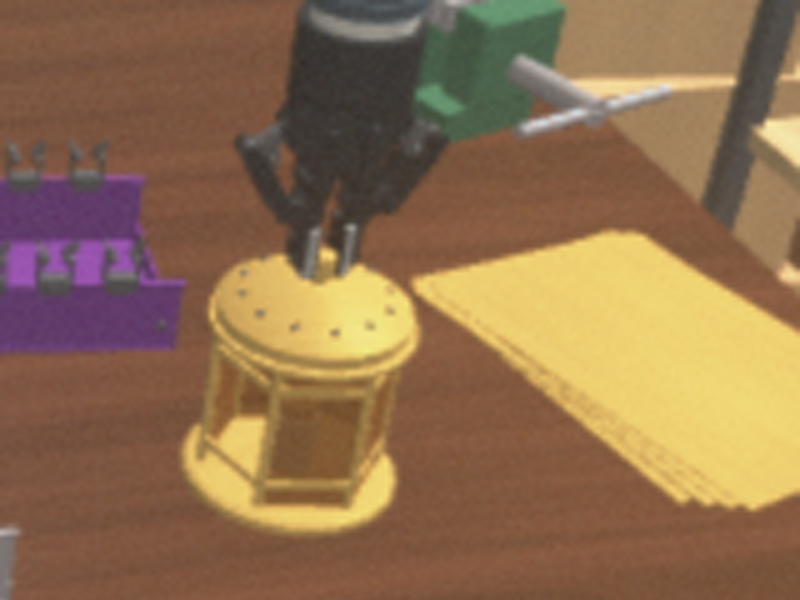

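Seated in contact. Release and rise, keep it still briefly.

Call:
servo_tool(
  commands=[
    {"ax":0,"ay":0,"az":0,"x":0,"y":0,"z":0,"fingers":150},
    {"ax":0,"ay":0,"az":0,"x":0,"y":0,"z":0,"fingers":150},
    {"ax":0,"ay":0,"az":0,"x":0,"y":0,"z":0,"fingers":150},
    {"ax":0,"ay":0,"az":0,"x":0,"y":0,"z":-1,"fingers":150},
    {"ax":0,"ay":0,"az":0,"x":0,"y":0,"z":-2,"fingers":150},
    {"ax":0,"ay":0,"az":0,"x":0,"y":0,"z":-4,"fingers":150},
    {"ax":0,"ay":0,"az":0,"x":0,"y":0,"z":0,"fingers":150},
    {"ax":0,"ay":0,"az":0,"x":0,"y":0,"z":0,"fingers":150},
    {"ax":0,"ay":0,"az":0,"x":0,"y":0,"z":0,"fingers":150},
  ],
)

```text
clock: 28.98
ee_pos: [0.5054, 0.3283, 0.2455]
tcp_rot: [0.0, 1.0, -0.001, -0.001]
wrist_force: [-0.5, -1.2, -0.7]
opening: 0.0355
```

```bash
python3 - <<'E'
from h import *
from scipy.optimize import least_squares
d=cam('wrist','w16')
P=wcloud(d).reshape(-1,3);P=P[np.isfinite(P[:,0])]
s=r.sense();print(s['clock'],s['ee_pos'],s['wrist_force'],s['opening'])
q=box(P,.43,.59,.25,.41,.115,.19)
for x in (.475,.49,.51,.53):
  for y in(.288,.328,.368):
    m=q[np.hypot(q[:,0]-x,q[:,1]-y)<.006];print(x,y,len(m),np.round(np.median(m[:,2]),4))
k=box(P,.48,.54,.3,.36,.161,.18);print('knob',len(k),np.round(np.percentile(k,[1,50,99],axis=0),4))
E
```

```text
29.025 [0.50538793 0.3282811  0.24525497] [ 1.02755713  0.28395755 -0.47014974] 0.03526635057760709
0.475 0.288 171 0.1393
0.475 0.328 204 0.1467
0.475 0.368 177 0.1394
0.49 0.288 168 0.1432
0.49 0.328 196 0.151
0.49 0.368 172 0.1437
0.51 0.288 147 0.145
0.51 0.328 199 0.1713
0.51 0.368 150 0.1449
0.53 0.288 118 0.1434
0.53 0.328 123 0.1509
0.53 0.368 125 0.143
knob 504 [[0.5001 0.3199 0.1615]
 [0.5065 0.3285 0.1709]
 [0.5162 0.3365 0.1726]]
```

View pics/w16.png

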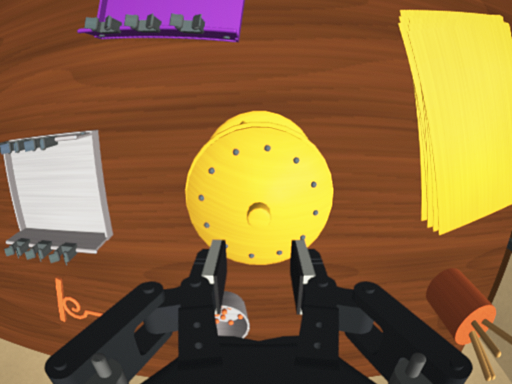

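Call:
servo_tool(
  commands=[
    {"ax":0,"ay":0,"az":0,"x":0,"y":-4,"z":0,"fingers":150},
    {"ax":0,"ay":0,"az":0,"x":0.5,"y":-6,"z":0,"fingers":150},
    {"ax":0,"ay":0,"az":0,"x":0.5,"y":-6,"z":0,"fingers":150},
    {"ax":0,"ay":0,"az":0,"x":0.5,"y":-6,"z":0,"fingers":150},
    {"ax":0,"ay":0,"az":0,"x":0.5,"y":-6,"z":0,"fingers":150},
    {"ax":0,"ay":0,"az":0,"x":0.5,"y":-6,"z":0,"fingers":150},
    {"ax":0,"ay":0,"az":0,"x":0.5,"y":-6,"z":0,"fingers":150},
    {"ax":0,"ay":0,"az":0,"x":0.5,"y":-6,"z":0,"fingers":150},
    {"ax":0,"ay":0,"az":0,"x":0.5,"y":-6,"z":0,"fingers":150},
    {"ax":0,"ay":0,"az":0,"x":0.5,"y":-6,"z":1,"fingers":150},
  ],
)

```text
clock: 30.28
ee_pos: [0.4608, -0.2529, 0.2365]
tcp_rot: [-0.0, 1.0, 0.0, 0.001]
wrist_force: [1.2, 0.4, 0.9]
opening: 0.0348
```

Call:
servo_tool(
  commands=[
    {"ax":0,"ay":0,"az":0,"x":0,"y":-6,"z":2,"fingers":150},
    {"ax":0,"ay":0,"az":0,"x":0,"y":-6,"z":2,"fingers":150},
    {"ax":0,"ay":0,"az":0,"x":0,"y":-3.9,"z":2,"fingers":150},
    {"ax":0,"ay":0,"az":0,"x":0,"y":0,"z":3,"fingers":150},
    {"ax":0,"ay":0,"az":0,"x":0,"y":0,"z":4,"fingers":150},
    {"ax":0,"ay":0,"az":0,"x":0,"y":0,"z":0,"fingers":150},
    {"ax":0,"ay":0,"az":0,"x":0,"y":0,"z":0,"fingers":150},
  ],
)

```text
clock: 31.15
ee_pos: [0.4608, -0.4093, 0.1075]
tcp_rot: [0.0, 1.0, -0.0, 0.0]
wrist_force: [0.2, 0.0, 0.7]
opening: 0.0353
```

```bash
python3 - <<'E'
from h import *
d=cam('wrist','w17')
P=wcloud(d).reshape(-1,3);P=P[np.isfinite(P[:,0])]
s=r.sense();print(s['clock'],s['ee_pos'],s['wrist_force'],s['opening'])
axisfit(P,.37,.45,-.41,.02,.013,.06)
q=box(P,.32,.40,-.43,-.39,.01,.03);print(q[:,0].min())
E
```

```text
31.2 [ 0.46135044 -0.40976438  0.10831652] [-0.10947961 -0.21559687  0.83717466] 0.035113703452763496
  x 0.370 n 424 y [-0.4175 -0.4105 -0.4035] z 0.0188
  x 0.390 n 501 y [-0.4183 -0.4105 -0.4028] z 0.0202
  x 0.410 n 464 y [-0.4177 -0.4105 -0.4034] z 0.0204
  x 0.430 n 460 y [-0.4179 -0.4105 -0.4032] z 0.0204
  x 0.450 n 445 y [-0.4181 -0.4099 -0.4024] z 0.0204
0.33344925065394215
```

Call:
servo_tool(
  commands=[
    {"ax":0,"ay":0,"az":0,"x":0.1,"y":-0.05,"z":4,"fingers":150},
    {"ax":0,"ay":0,"az":0,"x":0,"y":0,"z":3,"fingers":150},
    {"ax":0,"ay":0,"az":0,"x":0,"y":0,"z":0.8,"fingers":150},
    {"ax":0,"ay":0,"az":0,"x":0,"y":0,"z":0,"fingers":150},
    {"ax":0,"ay":0,"az":0,"x":0,"y":0,"z":0,"fingers":150},
  ],
)

```text
clock: 31.82
ee_pos: [0.4607, -0.4106, 0.0307]
tcp_rot: [0.0, 1.0, -0.001, 0.001]
wrist_force: [-0.9, -0.1, 0.2]
opening: 0.0351
```

Call:
servo_tool(
  commands=[
    {"ax":0,"ay":0,"az":0,"x":0,"y":0,"z":0.25,"fingers":150},
    {"ax":0,"ay":0,"az":0,"x":0,"y":0,"z":0,"fingers":255},
    {"ax":0,"ay":0,"az":0,"x":0,"y":0,"z":0,"fingers":255},
    {"ax":0,"ay":0,"az":0,"x":0,"y":0,"z":0,"fingers":255},
    {"ax":0,"ay":0,"az":0,"x":0,"y":0,"z":0,"fingers":255},
  ],
)

```text
clock: 32.45
ee_pos: [0.4598, -0.4098, 0.0269]
tcp_rot: [0.0, 1.0, -0.0, 0.0]
wrist_force: [-0.8, 0.3, 6.5]
opening: 0.0143
```

Call:
servo_tool(
  commands=[
    {"ax":0,"ay":0,"az":0,"x":0,"y":0,"z":-2,"fingers":255},
    {"ax":0,"ay":0,"az":0,"x":0,"y":0,"z":-4,"fingers":255},
    {"ax":0,"ay":0,"az":0,"x":0,"y":0,"z":-5,"fingers":255},
    {"ax":0,"ay":0,"az":0,"x":0,"y":3,"z":-3,"fingers":255},
    {"ax":0,"ay":0,"az":0,"x":-1,"y":5,"z":-1,"fingers":255},
    {"ax":0,"ay":0,"az":0,"x":-1,"y":6,"z":0,"fingers":255},
    {"ax":0,"ay":0,"az":0,"x":-1,"y":6,"z":0,"fingers":255},
    {"ax":0,"ay":0,"az":0,"x":-1,"y":6,"z":0,"fingers":255},
    {"ax":0,"ay":0,"az":0,"x":-1,"y":6,"z":0,"fingers":255},
    {"ax":0,"ay":0,"az":0,"x":-1,"y":6,"z":0,"fingers":255},
  ],
)

```text
clock: 33.7
ee_pos: [0.5192, -0.0276, 0.1764]
tcp_rot: [0.001, 1.0, 0.0, -0.0]
wrist_force: [1.3, -0.3, -2.8]
opening: 0.0142
```

Call:
servo_tool(
  commands=[
    {"ax":0,"ay":0,"az":0,"x":-1,"y":5,"z":0,"fingers":255},
    {"ax":0,"ay":0,"az":0,"x":-0.6,"y":3,"z":0,"fingers":255},
    {"ax":0,"ay":0,"az":0,"x":0,"y":1.5,"z":0,"fingers":255},
    {"ax":0,"ay":0,"az":0,"x":0,"y":0,"z":3,"fingers":255},
    {"ax":0,"ay":0,"az":0,"x":0,"y":0,"z":0,"fingers":255},
    {"ax":0,"ay":0,"az":0,"x":0,"y":0,"z":0,"fingers":255},
  ],
)

```text
clock: 34.45
ee_pos: [0.5358, 0.0638, 0.1468]
tcp_rot: [0.002, 1.0, -0.0, 0.0]
wrist_force: [0.0, -0.3, -3.4]
opening: 0.0139
```

```bash
python3 - <<'E'
from h import *
d=cam('wrist','w18')
P=wcloud(d).reshape(-1,3);P=P[np.isfinite(P[:,0])]
s=r.sense();print(s['clock'],s['ee_pos'],s['tcp_rot'],s['wrist_force'],s['opening'])
axisfit(P,.43,.51,.065,.02,.11,.2)
q=box(P,.38,.5,.05,.08,.11,.2);print(q[:,0].min())
for y in(-.031,.017,.065):
  q=box(P,.44,.475,y-.024,y+.024,.082,.1);print('clip',y,np.round(np.percentile(q,[1,50,99],axis=0),4))
E
```

```text
34.5 [0.53638841 0.06412423 0.14720217] [ 1.56357162e-03  9.99998577e-01 -2.63354723e-05  6.32527617e-04] [-0.13087905  1.34384214 -2.68040198] 0.014156793535279943
  x 0.430 n 638 y [0.0598 0.0638 0.0678] z 0.1361
  x 0.450 n 1244 y [0.0564 0.0638 0.0711] z 0.1394
  x 0.470 n 1276 y [0.0563 0.0637 0.0712] z 0.1402
  x 0.490 n 1162 y [0.0564 0.0636 0.071 ] z 0.1404
  x 0.510 n 1007 y [0.0563 0.0635 0.0711] z 0.1403
0.40951371683229004
clip -0.031 [[ 0.4505 -0.0455  0.0821]
 [ 0.4571 -0.0384  0.0868]
 [ 0.4639 -0.0161  0.0917]]
clip 0.017 [[0.4503 0.0021 0.0821]
 [0.4573 0.0103 0.0871]
 [0.4639 0.0318 0.0915]]
clip 0.065 [[0.4516 0.05   0.0857]
 [0.4574 0.0757 0.0897]
 [0.4632 0.0797 0.0919]]
```

View pics/w18.png

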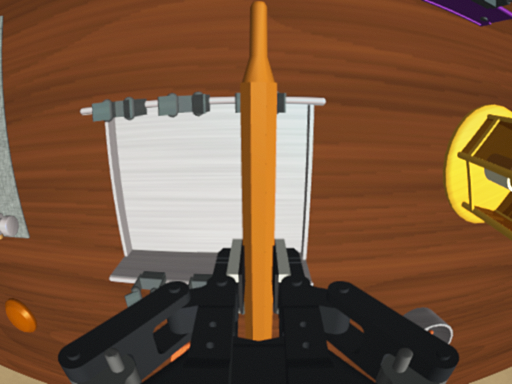

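Call:
servo_tool(
  commands=[
    {"ax":0,"ay":0,"az":0,"x":0,"y":0.1,"z":2,"fingers":255},
    {"ax":0,"ay":0,"az":0,"x":0,"y":0,"z":2,"fingers":255},
    {"ax":0,"ay":0,"az":0,"x":0,"y":0,"z":0.6,"fingers":255},
    {"ax":0,"ay":0,"az":0,"x":0,"y":0,"z":0.6,"fingers":255},
    {"ax":0,"ay":0,"az":0,"x":0,"y":0,"z":0.5,"fingers":255},
    {"ax":0,"ay":0,"az":0,"x":0,"y":0,"z":0.5,"fingers":255},
    {"ax":0,"ay":0,"az":0,"x":0,"y":0,"z":0,"fingers":255},
    {"ax":0,"ay":0,"az":0,"x":0,"y":0,"z":0,"fingers":255},
  ],
)

```text
clock: 35.5
ee_pos: [0.5355, 0.0658, 0.0848]
tcp_rot: [0.001, 1.0, 0.0, -0.001]
wrist_force: [-3.9, -2.0, 8.6]
opening: 0.0141
```

```bash
python3 - <<'E'
from h import *
d=cam('wrist','w19')
P=wcloud(d).reshape(-1,3);P=P[np.isfinite(P[:,0])]
s=r.sense();print(s['clock'],s['ee_pos'],s['tcp_rot'],s['wrist_force'],s['torque'],s['opening'])
axisfit(P,.43,.51,.065,.008,.06,.12)
E
```

```text
35.55 [0.53549118 0.06576987 0.08482638] [ 6.48895106e-04  9.99999400e-01  5.79612020e-05 -8.80949484e-04] [-3.35545875 -1.93666301  8.31234572] [-0.4212633   0.57188698 -0.0440535 ] 0.014177425053104199
  x 0.430 n 649 y [0.0616 0.0655 0.0695] z 0.0743
  x 0.450 n 1312 y [0.0578 0.0651 0.0724] z 0.0788
  x 0.470 n 1249 y [0.058  0.0651 0.0725] z 0.0786
  x 0.490 n 1149 y [0.0581 0.0655 0.0724] z 0.0785
  x 0.510 n 976 y [0.0581 0.0654 0.0725] z 0.0785
```

Call:
servo_tool(
  commands=[
    {"ax":0,"ay":0,"az":0,"x":0,"y":0,"z":0.15,"fingers":255},
    {"ax":0,"ay":0,"az":0,"x":0,"y":0,"z":0,"fingers":255},
    {"ax":0,"ay":0,"az":0,"x":0,"y":0,"z":0,"fingers":150},
    {"ax":0,"ay":0,"az":0,"x":0,"y":0,"z":0,"fingers":150},
    {"ax":0,"ay":0,"az":0,"x":0,"y":0,"z":-2,"fingers":150},
    {"ax":0,"ay":0,"az":0,"x":0,"y":0,"z":-4,"fingers":150},
    {"ax":0,"ay":0,"az":0,"x":0,"y":0,"z":-6,"fingers":150},
    {"ax":0,"ay":0,"az":0,"x":2,"y":0,"z":-3,"fingers":150},
    {"ax":0,"ay":0,"az":0,"x":3,"y":-2,"z":-3,"fingers":150},
    {"ax":0,"ay":0,"az":0,"x":0,"y":0,"z":0,"fingers":150},
  ],
)

```text
clock: 36.8
ee_pos: [0.4862, 0.0448, 0.2658]
tcp_rot: [0.002, 1.0, 0.004, 0.002]
wrist_force: [0.5, 0.4, -0.5]
opening: 0.0353
```

```bash
python3 - <<'E'
from h import *
d=cam('wrist','w20')
P=wcloud(d).reshape(-1,3);P=P[np.isfinite(P[:,0])]
s=r.sense();print(s['clock'],s['ee_pos'],s['wrist_force'],s['opening'])
axisfit(P,.43,.61,.065,.008,.06,.12)
E
```

```text
36.85 [0.48625389 0.04622739 0.2645393 ] [-0.25600361 -0.95466103 -1.50402885] 0.035137954439381835
  x 0.430 n 123 y [0.0615 0.0646 0.069 ] z 0.0744
  x 0.475 n 216 y [0.0574 0.0647 0.0725] z 0.0785
  x 0.520 n 181 y [0.0577 0.0643 0.0723] z 0.0782
  x 0.565 n 162 y [0.0571 0.0649 0.0723] z 0.0786
  x 0.610 n 135 y [0.0572 0.0649 0.0728] z 0.0797
```

View pics/w20.png

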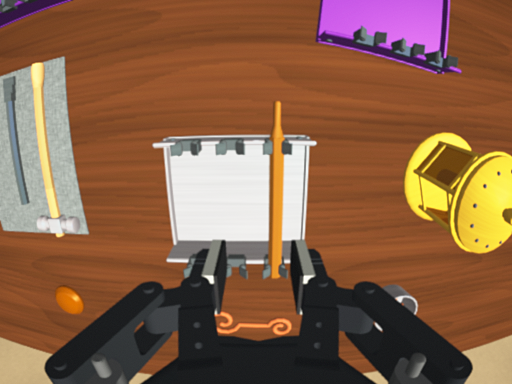

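Call:
servo_tool(
  commands=[
    {"ax":0,"ay":0,"az":0,"x":0.5,"y":-5,"z":0,"fingers":150},
    {"ax":0,"ay":0,"az":0,"x":1,"y":-6,"z":1,"fingers":150},
    {"ax":0,"ay":0,"az":0,"x":1,"y":-6,"z":2,"fingers":150},
    {"ax":0,"ay":0,"az":0,"x":0,"y":-6,"z":2,"fingers":150},
    {"ax":0,"ay":0,"az":0,"x":0,"y":-6,"z":2,"fingers":150},
    {"ax":0,"ay":0,"az":0,"x":0,"y":-6,"z":2,"fingers":150},
    {"ax":0,"ay":0,"az":0,"x":0,"y":-4.7,"z":3,"fingers":150},
    {"ax":0,"ay":0,"az":0,"x":0,"y":0,"z":4,"fingers":150},
    {"ax":0,"ay":0,"az":0,"x":0,"y":0,"z":0,"fingers":150},
    {"ax":0,"ay":0,"az":0,"x":0,"y":0,"z":0,"fingers":150},
  ],
)

```text
clock: 38.1
ee_pos: [0.4616, -0.3464, 0.1039]
tcp_rot: [-0.0, 1.0, -0.0, -0.0]
wrist_force: [0.6, -0.4, 0.5]
opening: 0.0351
```

```bash
python3 - <<'E'
from h import *
d=cam('wrist','w21')
P=wcloud(d).reshape(-1,3);P=P[np.isfinite(P[:,0])]
s=r.sense();print(s['clock'],s['ee_pos'],s['wrist_force'],s['opening'])
axisfit(P,.37,.45,-.35,.02,.013,.06)
q=box(P,.32,.40,-.365,-.335,.011,.03);print(q[:,0].min())
E
```

```text
38.15 [ 0.46219918 -0.34664877  0.1048344 ] [0.39194301 0.65928747 0.53728002] 0.03505177751598534
  x 0.370 n 580 y [-0.3585 -0.3504 -0.3422] z 0.0193
  x 0.390 n 523 y [-0.3581 -0.3504 -0.3428] z 0.0203
  x 0.410 n 490 y [-0.3575 -0.3504 -0.3428] z 0.0204
  x 0.430 n 483 y [-0.3577 -0.3505 -0.3427] z 0.0205
  x 0.450 n 447 y [-0.3574 -0.3499 -0.3425] z 0.0205
0.33281407267910496
```

Call:
servo_tool(
  commands=[
    {"ax":0,"ay":0,"az":0,"x":0.2,"y":0,"z":3,"fingers":150},
    {"ax":0,"ay":0,"az":0,"x":0,"y":0,"z":1.5,"fingers":150},
    {"ax":0,"ay":0,"az":0,"x":0,"y":0,"z":0,"fingers":150},
    {"ax":0,"ay":0,"az":0,"x":0,"y":0,"z":0,"fingers":150},
  ],
)

```text
clock: 38.65
ee_pos: [0.4597, -0.3472, 0.06]
tcp_rot: [0.0, 1.0, -0.001, 0.001]
wrist_force: [-0.7, 0.4, -0.1]
opening: 0.035
```

Call:
servo_tool(
  commands=[
    {"ax":0,"ay":0,"az":0,"x":0,"y":-0.3,"z":2,"fingers":150},
    {"ax":0,"ay":0,"az":0,"x":0,"y":0,"z":1,"fingers":150},
    {"ax":0,"ay":0,"az":0,"x":0,"y":0,"z":0,"fingers":150},
    {"ax":0,"ay":0,"az":0,"x":0,"y":0,"z":0,"fingers":150},
  ],
)

```text
clock: 39.15
ee_pos: [0.4587, -0.3501, 0.0288]
tcp_rot: [0.001, 1.0, -0.0, -0.0]
wrist_force: [0.2, -0.5, 1.4]
opening: 0.0349
```

Call:
servo_tool(
  commands=[
    {"ax":0,"ay":0,"az":0,"x":0,"y":0,"z":0.15,"fingers":150},
    {"ax":0,"ay":0,"az":0,"x":0,"y":0,"z":0,"fingers":255},
    {"ax":0,"ay":0,"az":0,"x":0,"y":0,"z":0,"fingers":255},
    {"ax":0,"ay":0,"az":0,"x":0,"y":0,"z":0,"fingers":255},
    {"ax":0,"ay":0,"az":0,"x":0,"y":0,"z":0,"fingers":255},
  ],
)

```text
clock: 39.78
ee_pos: [0.459, -0.3501, 0.0279]
tcp_rot: [0.0, 1.0, -0.0, 0.0]
wrist_force: [-0.1, 1.1, 3.6]
opening: 0.0141
```

Call:
servo_tool(
  commands=[
    {"ax":0,"ay":0,"az":0,"x":0,"y":0,"z":-2,"fingers":255},
    {"ax":0,"ay":0,"az":0,"x":0,"y":0,"z":-4,"fingers":255},
    {"ax":0,"ay":0,"az":0,"x":0,"y":0,"z":-5,"fingers":255},
    {"ax":0,"ay":0,"az":0,"x":0,"y":3,"z":-3,"fingers":255},
    {"ax":0,"ay":0,"az":0,"x":-1.5,"y":5,"z":-1,"fingers":255},
    {"ax":0,"ay":0,"az":0,"x":-1.5,"y":6,"z":0,"fingers":255},
    {"ax":0,"ay":0,"az":0,"x":-1.5,"y":6,"z":0,"fingers":255},
    {"ax":0,"ay":0,"az":0,"x":-1.5,"y":6,"z":0,"fingers":255},
    {"ax":0,"ay":0,"az":0,"x":-1,"y":6,"z":0,"fingers":255},
    {"ax":0,"ay":0,"az":0,"x":-0.6,"y":3,"z":0,"fingers":255},
  ],
)

```text
clock: 41.02
ee_pos: [0.535, 0.0052, 0.1774]
tcp_rot: [-0.003, 1.0, 0.001, -0.0]
wrist_force: [-0.1, -1.0, -3.0]
opening: 0.0143
```

Call:
servo_tool(
  commands=[
    {"ax":0,"ay":0,"az":0,"x":0,"y":1.7,"z":0,"fingers":255},
    {"ax":0,"ay":0,"az":0,"x":0,"y":0,"z":3,"fingers":255},
    {"ax":0,"ay":0,"az":0,"x":0,"y":0,"z":0,"fingers":255},
    {"ax":0,"ay":0,"az":0,"x":0,"y":0,"z":0,"fingers":255},
    {"ax":0,"ay":0,"az":0,"x":0,"y":0,"z":0,"fingers":255},
  ],
)

```text
clock: 41.65
ee_pos: [0.5358, 0.016, 0.1486]
tcp_rot: [0.001, 1.0, 0.0, 0.001]
wrist_force: [1.1, 0.1, -2.5]
opening: 0.0139
```

```bash
python3 - <<'E'
from h import *
d=cam('wrist','w22')
P=wcloud(d).reshape(-1,3);P=P[np.isfinite(P[:,0])]
s=r.sense();print(s['clock'],s['ee_pos'],s['tcp_rot'],s['wrist_force'],s['opening'])
axisfit(P,.43,.51,.017,.02,.11,.2)
q=box(P,.38,.5,.0,.035,.11,.2);print(q[:,0].min())
E
```

```text
41.7 [0.5358289  0.01627951 0.1485104 ] [1.10039643e-03 9.99998961e-01 1.75873577e-04 9.14779854e-04] [-0.56192091  0.37600847 -2.21699904] 0.014118467708081124
  x 0.430 n 1825 y [0.0046 0.0159 0.0273] z 0.1376
  x 0.450 n 1397 y [0.0079 0.0159 0.0238] z 0.1399
  x 0.470 n 1252 y [0.0085 0.0158 0.023 ] z 0.1408
  x 0.490 n 1152 y [0.0085 0.0158 0.0232] z 0.1410
  x 0.510 n 989 y [0.0085 0.0157 0.0233] z 0.1411
0.4096143719356189
```

View pics/w22.png

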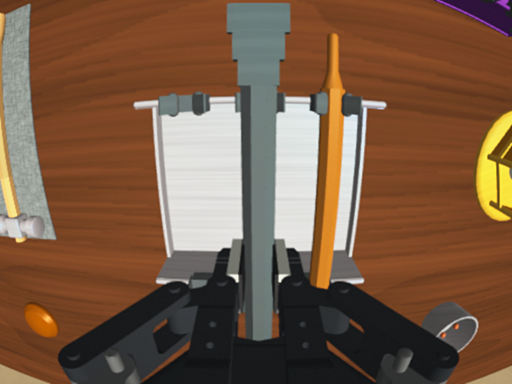

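Call:
servo_tool(
  commands=[
    {"ax":0,"ay":0,"az":0,"x":0,"y":0.1,"z":2,"fingers":255},
    {"ax":0,"ay":0,"az":0,"x":0,"y":0,"z":2,"fingers":255},
    {"ax":0,"ay":0,"az":0,"x":0,"y":0,"z":0.6,"fingers":255},
    {"ax":0,"ay":0,"az":0,"x":0,"y":0,"z":0.6,"fingers":255},
    {"ax":0,"ay":0,"az":0,"x":0,"y":0,"z":0.5,"fingers":255},
    {"ax":0,"ay":0,"az":0,"x":0,"y":0,"z":0.6,"fingers":255},
    {"ax":0,"ay":0,"az":0,"x":0,"y":0,"z":0.1,"fingers":255},
    {"ax":0,"ay":0,"az":0,"x":0,"y":0,"z":0,"fingers":255},
  ],
)

```text
clock: 42.7
ee_pos: [0.535, 0.0175, 0.0856]
tcp_rot: [0.001, 1.0, 0.001, -0.001]
wrist_force: [-7.1, -1.1, 21.1]
opening: 0.0139
```

```bash
python3 - <<'E'
from h import *
d=cam('wrist','w23')
P=wcloud(d).reshape(-1,3);P=P[np.isfinite(P[:,0])]
s=r.sense();print(s['clock'],s['ee_pos'],s['tcp_rot'],s['wrist_force'],s['opening'])
axisfit(P,.43,.51,.017,.008,.06,.12)
E
```

```text
42.75 [0.53492081 0.01748876 0.08563313] [ 7.65094683e-04  9.99998161e-01  1.28286764e-03 -1.20273676e-03] [-7.37475897 -0.43566612 21.34618447] 0.014121163806232746
  x 0.430 n 1254 y [0.0095 0.0169 0.0243] z 0.0753
  x 0.450 n 1403 y [0.0095 0.0169 0.0246] z 0.0785
  x 0.470 n 1252 y [0.0097 0.0173 0.0245] z 0.0784
  x 0.490 n 1131 y [0.0099 0.0172 0.0242] z 0.0784
  x 0.510 n 977 y [0.0099 0.0172 0.0244] z 0.0785
```

Home (21 N against the stop). Release and rise toward a viewing pose.

Call:
servo_tool(
  commands=[
    {"ax":0,"ay":0,"az":0,"x":0,"y":0,"z":0,"fingers":150},
    {"ax":0,"ay":0,"az":0,"x":0,"y":0,"z":0,"fingers":150},
    {"ax":0,"ay":0,"az":0,"x":0,"y":0,"z":0,"fingers":150},
    {"ax":0,"ay":0,"az":0,"x":0,"y":0,"z":-2,"fingers":150},
    {"ax":0,"ay":0,"az":0,"x":0,"y":0,"z":-4,"fingers":150},
    {"ax":0,"ay":0,"az":0,"x":0,"y":0,"z":-6,"fingers":150},
    {"ax":0,"ay":0,"az":0,"x":2,"y":0,"z":-3,"fingers":150},
    {"ax":0,"ay":0,"az":0,"x":3,"y":-2,"z":-3,"fingers":150},
    {"ax":0,"ay":0,"az":0,"x":0,"y":0,"z":0,"fingers":150},
  ],
)

```text
clock: 43.88
ee_pos: [0.4851, -0.0032, 0.2658]
tcp_rot: [0.001, 1.0, 0.005, 0.002]
wrist_force: [-0.2, 0.1, -0.6]
opening: 0.0353
```

```bash
python3 - <<'E'
from h import *
d=cam('wrist','w24')
P=wcloud(d).reshape(-1,3);P=P[np.isfinite(P[:,0])]
s=r.sense();print(s['clock'],s['ee_pos'],s['wrist_force'],s['opening'])
axisfit(P,.43,.61,.017,.008,.06,.12)
axisfit(P,.43,.61,.065,.008,.06,.12)
E
```

```text
43.925 [ 0.48530615 -0.00176871  0.2647725 ] [-0.01689814  0.5628887  -0.57872939] 0.03498176348060037
  x 0.430 n 224 y [0.0098 0.0172 0.0245] z 0.0755
  x 0.475 n 207 y [0.01   0.0164 0.0242] z 0.0785
  x 0.520 n 191 y [0.0094 0.0159 0.024 ] z 0.0783
  x 0.565 n 153 y [0.0097 0.0167 0.024 ] z 0.0784
  x 0.610 n 131 y [0.01   0.0175 0.0245] z 0.0797
  x 0.430 n 103 y [0.0612 0.0641 0.0679] z 0.0744
  x 0.475 n 210 y [0.0572 0.0635 0.0723] z 0.0778
  x 0.520 n 189 y [0.0571 0.0633 0.0718] z 0.0785
  x 0.565 n 164 y [0.0572 0.0632 0.0722] z 0.0780
```

View pics/w24.png

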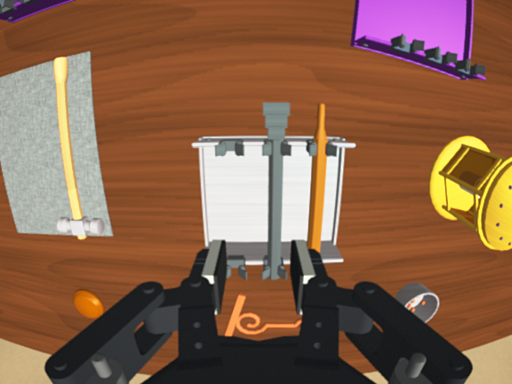

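Call:
servo_tool(
  commands=[
    {"ax":0,"ay":0,"az":0,"x":0.5,"y":-5,"z":1,"fingers":150},
    {"ax":0,"ay":0,"az":0,"x":0.5,"y":-6,"z":2,"fingers":150},
    {"ax":0,"ay":0,"az":0,"x":0.3,"y":-6,"z":3,"fingers":150},
    {"ax":0,"ay":0,"az":0,"x":0,"y":-6,"z":3,"fingers":150},
    {"ax":0,"ay":0,"az":0,"x":0,"y":-4.7,"z":3,"fingers":150},
    {"ax":0,"ay":0,"az":0,"x":0,"y":0,"z":4,"fingers":150},
    {"ax":0,"ay":0,"az":0,"x":0,"y":0,"z":3,"fingers":150},
    {"ax":0,"ay":0,"az":0,"x":0,"y":0,"z":0,"fingers":150},
    {"ax":0,"ay":0,"az":0,"x":0,"y":0,"z":0,"fingers":150},
    {"ax":0,"ay":0,"az":0,"x":0,"y":0,"z":0,"fingers":150},
  ],
)

```text
clock: 45.18
ee_pos: [0.4733, -0.2703, 0.079]
tcp_rot: [0.0, 1.0, -0.001, 0.001]
wrist_force: [-0.5, 0.2, -0.1]
opening: 0.0351
```

```bash
python3 - <<'E'
from h import *
d=cam('wrist','w25')
P=wcloud(d).reshape(-1,3);P=P[np.isfinite(P[:,0])]
s=r.sense();print(s['clock'],s['ee_pos'],s['wrist_force'],s['opening'])
axisfit(P,.37,.45,-.279,.02,.013,.06)
q=box(P,.30,.40,-.295,-.265,.013,.03);print(q[:,0].min())
E
```

```text
45.225 [ 0.47334162 -0.27009266  0.07907181] [-0.49803564 -0.51945171 -0.54605488] 0.03508044175777297
  x 0.370 n 715 y [-0.2867 -0.2788 -0.2713] z 0.0237
  x 0.390 n 720 y [-0.2865 -0.2788 -0.2713] z 0.0239
  x 0.410 n 704 y [-0.2865 -0.2789 -0.2713] z 0.0241
  x 0.430 n 659 y [-0.2863 -0.2787 -0.2714] z 0.0244
  x 0.450 n 603 y [-0.2862 -0.2788 -0.2714] z 0.0245
0.3292100744181558
```

Call:
servo_tool(
  commands=[
    {"ax":0,"ay":0,"az":0,"x":0,"y":-0.85,"z":0,"fingers":150},
    {"ax":0,"ay":0,"az":0,"x":0,"y":0,"z":2,"fingers":150},
    {"ax":0,"ay":0,"az":0,"x":0,"y":0,"z":1.7,"fingers":150},
    {"ax":0,"ay":0,"az":0,"x":0,"y":0,"z":0,"fingers":150},
    {"ax":0,"ay":0,"az":0,"x":0,"y":0,"z":0,"fingers":150},
  ],
)

```text
clock: 45.85
ee_pos: [0.4718, -0.2782, 0.0404]
tcp_rot: [0.0, 1.0, 0.0, -0.0]
wrist_force: [0.5, -0.5, 0.5]
opening: 0.0353
```

Call:
servo_tool(
  commands=[
    {"ax":0,"ay":0,"az":0,"x":0,"y":-0.05,"z":0.8,"fingers":150},
    {"ax":0,"ay":0,"az":0,"x":0,"y":0,"z":0.1,"fingers":150},
    {"ax":0,"ay":0,"az":0,"x":0,"y":0,"z":0,"fingers":150},
    {"ax":0,"ay":0,"az":0,"x":0,"y":0,"z":0,"fingers":255},
    {"ax":0,"ay":0,"az":0,"x":0,"y":0,"z":0,"fingers":255},
    {"ax":0,"ay":0,"az":0,"x":0,"y":0,"z":0,"fingers":255},
    {"ax":0,"ay":0,"az":0,"x":0,"y":0,"z":0,"fingers":255},
  ],
)

```text
clock: 46.72
ee_pos: [0.4724, -0.2789, 0.0322]
tcp_rot: [0.0, 1.0, -0.0, 0.0]
wrist_force: [-1.2, 0.2, 3.4]
opening: 0.0141
```

Call:
servo_tool(
  commands=[
    {"ax":0,"ay":0,"az":0,"x":0,"y":0,"z":-2,"fingers":255},
    {"ax":0,"ay":0,"az":0,"x":0,"y":0,"z":-4,"fingers":255},
    {"ax":0,"ay":0,"az":0,"x":0,"y":0,"z":-5,"fingers":255},
    {"ax":0,"ay":0,"az":0,"x":0,"y":2,"z":-3,"fingers":255},
    {"ax":0,"ay":0,"az":0,"x":-1.5,"y":4,"z":0,"fingers":255},
    {"ax":0,"ay":0,"az":0,"x":-2,"y":6,"z":0,"fingers":255},
    {"ax":0,"ay":0,"az":0,"x":-2,"y":6,"z":0,"fingers":255},
    {"ax":0,"ay":0,"az":0,"x":-0.9,"y":4,"z":0,"fingers":255},
    {"ax":0,"ay":0,"az":0,"x":0,"y":2.7,"z":0,"fingers":255},
    {"ax":0,"ay":0,"az":0,"x":0,"y":0,"z":1,"fingers":255},
  ],
)

```text
clock: 47.98
ee_pos: [0.5363, -0.0295, 0.1621]
tcp_rot: [-0.003, 1.0, 0.001, 0.0]
wrist_force: [-0.3, -0.4, -2.0]
opening: 0.0138
```

Call:
servo_tool(
  commands=[
    {"ax":0,"ay":0,"az":0,"x":0,"y":0,"z":1,"fingers":255},
    {"ax":0,"ay":0,"az":0,"x":0,"y":0,"z":0,"fingers":255},
    {"ax":0,"ay":0,"az":0,"x":0,"y":0,"z":0,"fingers":255},
    {"ax":0,"ay":0,"az":0,"x":0,"y":0,"z":0,"fingers":255},
  ],
)

```text
clock: 48.48
ee_pos: [0.5361, -0.0341, 0.1522]
tcp_rot: [0.001, 1.0, -0.0, 0.0]
wrist_force: [-0.3, 0.5, -2.5]
opening: 0.0141
```

```bash
python3 - <<'E'
from h import *
d=cam('wrist','w26')
P=wcloud(d).reshape(-1,3);P=P[np.isfinite(P[:,0])]
s=r.sense();print(s['clock'],s['ee_pos'],s['tcp_rot'],s['wrist_force'],s['opening'])
axisfit(P,.43,.51,-.031,.02,.11,.2)
q=box(P,.36,.5,-.045,-.015,.11,.2);print(q[:,0].min())
d=cam('top');T=cloud(d).reshape(-1,3);q=box(T,.36,.7,-.1,.04,.11,.155);print(np.percentile(q,[1,99],axis=0))
E
```

```text
48.525 [ 0.5361388  -0.03384455  0.15218873] [ 9.18582767e-04  9.99999523e-01 -2.62137598e-05  3.30608399e-04] [-0.66088599  0.38184656 -2.91411945] 0.01386881368442326
  x 0.430 n 1329 y [-0.042  -0.0342 -0.0265] z 0.1447
  x 0.450 n 1337 y [-0.0417 -0.0343 -0.0268] z 0.1446
  x 0.470 n 1251 y [-0.0416 -0.0343 -0.0271] z 0.1446
  x 0.490 n 1144 y [-0.0417 -0.0344 -0.027 ] z 0.1446
  x 0.510 n 990 y [-0.0416 -0.0344 -0.027 ] z 0.1447
0.40804158471880947
[[ 0.38837127 -0.07240651  0.13675405]
 [ 0.65646557  0.00415393  0.15346913]]
```

View pics/w26.png

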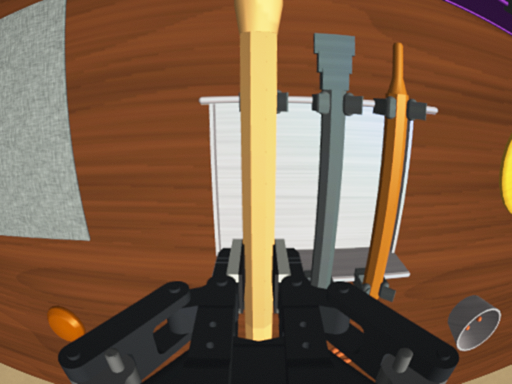

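Call:
servo_tool(
  commands=[
    {"ax":0,"ay":0,"az":0,"x":0,"y":0.35,"z":1,"fingers":255},
    {"ax":0,"ay":0,"az":0,"x":0,"y":0,"z":2,"fingers":255},
    {"ax":0,"ay":0,"az":0,"x":0,"y":0,"z":0,"fingers":255},
    {"ax":0,"ay":0,"az":0,"x":0,"y":0,"z":0,"fingers":255},
  ],
)

```text
clock: 49.08
ee_pos: [0.5356, -0.03, 0.1213]
tcp_rot: [0.001, 1.0, -0.0, -0.0]
wrist_force: [0.4, -0.1, -3.2]
opening: 0.0138
```

Call:
servo_tool(
  commands=[
    {"ax":0,"ay":0,"az":0,"x":0,"y":-0.05,"z":1,"fingers":255},
    {"ax":0,"ay":0,"az":0,"x":0,"y":0,"z":0.6,"fingers":255},
    {"ax":0,"ay":0,"az":0,"x":0,"y":0,"z":0.6,"fingers":255},
    {"ax":0,"ay":0,"az":0,"x":0,"y":0,"z":0.6,"fingers":255},
    {"ax":0,"ay":0,"az":0,"x":0,"y":0,"z":0.5,"fingers":255},
    {"ax":0,"ay":0,"az":0,"x":0,"y":0,"z":0.35,"fingers":255},
    {"ax":0,"ay":0,"az":0,"x":0,"y":0,"z":0,"fingers":255},
    {"ax":0,"ay":0,"az":0,"x":0,"y":0,"z":0,"fingers":255},
  ],
)

```text
clock: 50.08
ee_pos: [0.5357, -0.0305, 0.086]
tcp_rot: [0.001, 1.0, 0.0, -0.0]
wrist_force: [-1.9, -0.1, 6.6]
opening: 0.0141
```

```bash
python3 - <<'E'
from h import *
d=cam('wrist','w27')
P=wcloud(d).reshape(-1,3);P=P[np.isfinite(P[:,0])]
s=r.sense();print(s['clock'],s['ee_pos'],s['tcp_rot'],s['wrist_force'],s['torque'],s['opening'])
axisfit(P,.43,.51,-.031,.008,.06,.12)
E
```

```text
50.125 [ 0.53569853 -0.03051413  0.08599642] [ 5.61228891e-04  9.99999681e-01  3.85330096e-04 -4.17021825e-04] [-2.40260584 -0.68791155  6.71874295] [-0.09150631  0.60429469  0.01808182] 0.013778525023495566
  x 0.430 n 1281 y [-0.0382 -0.0312 -0.0238] z 0.0784
  x 0.450 n 1377 y [-0.0383 -0.0308 -0.0234] z 0.0791
  x 0.470 n 1257 y [-0.0383 -0.0308 -0.0236] z 0.0786
  x 0.490 n 1129 y [-0.0381 -0.0308 -0.0235] z 0.0784
  x 0.510 n 982 y [-0.0381 -0.0309 -0.0236] z 0.0786
```

Press 2 mm more against the stop, then release and inspect.

Call:
servo_tool(
  commands=[
    {"ax":0,"ay":0,"az":0,"x":0,"y":0,"z":0.2,"fingers":255},
    {"ax":0,"ay":0,"az":0,"x":0,"y":0,"z":0,"fingers":255},
    {"ax":0,"ay":0,"az":0,"x":0,"y":0,"z":0,"fingers":150},
    {"ax":0,"ay":0,"az":0,"x":0,"y":0,"z":0,"fingers":150},
    {"ax":0,"ay":0,"az":0,"x":0,"y":0,"z":0,"fingers":150},
    {"ax":0,"ay":0,"az":0,"x":0,"y":0,"z":-3,"fingers":150},
    {"ax":0,"ay":0,"az":0,"x":1,"y":0,"z":-6,"fingers":150},
    {"ax":0,"ay":0,"az":0,"x":2,"y":2,"z":-6,"fingers":150},
    {"ax":0,"ay":0,"az":0,"x":2,"y":2,"z":-3,"fingers":150},
    {"ax":0,"ay":0,"az":0,"x":0,"y":0,"z":0,"fingers":150},
  ],
)

```text
clock: 51.38
ee_pos: [0.4875, 0.014, 0.2611]
tcp_rot: [-0.005, 1.0, 0.003, 0.001]
wrist_force: [0.3, 0.2, -0.4]
opening: 0.0352
```

Call:
servo_tool(
  commands=[
    {"ax":0,"ay":0,"az":0,"x":0,"y":0,"z":0,"fingers":150},
    {"ax":0,"ay":0,"az":0,"x":0,"y":0,"z":0,"fingers":150},
  ],
)

```text
clock: 51.62
ee_pos: [0.4865, 0.0066, 0.2589]
tcp_rot: [0.002, 1.0, -0.001, -0.001]
wrist_force: [-0.3, -0.5, 0.4]
opening: 0.0351
```

```bash
python3 - <<'E'
from h import *
d=cam('wrist','w28')
P=wcloud(d).reshape(-1,3);P=P[np.isfinite(P[:,0])]
s=r.sense();print(s['clock'],s['ee_pos'],s['wrist_force'],s['opening'])
for y in(-.031,.017,.065):
  print(y);axisfit(P,.43,.59,y,.006,.06,.12)
  q=box(P,.36,.7,y-.01,y+.01,.068,.12);print(np.round(np.percentile(q[:,0],[.2,99.8]),4))
d=cam('top','top28');T=cloud(d)
k=box(T.reshape(-1,3),.48,.54,.3,.36,.161,.18);print('knob',len(k),np.round(np.median(k,0),4))
for l in('lens','bracket','tin'):
  o=viewer.regions_of('top',l)
  if o:
    q=T[o[0]['region']&(d['range_z']>0)];print(l,np.round(np.median(q,0),3),o[0]['bbox'])
d=cam('scene');im=d['image'][150:250,200:400,::-1];cv2.imwrite('pics/s28.png',cv2.resize(im,None,fx=4,fy=4,interpolation=cv2.INTER_CUBIC))
E
```

```text
51.675 [0.48662372 0.00633501 0.25895807] [-0.46493762 -0.99585114  0.09073876] 0.035373844902278
-0.031
  x 0.430 n 179 y [-0.0362 -0.0307 -0.0258] z 0.0789
  x 0.470 n 164 y [-0.0364 -0.0308 -0.0256] z 0.0790
  x 0.510 n 150 y [-0.0363 -0.0306 -0.0253] z 0.0790
  x 0.550 n 134 y [-0.0367 -0.0309 -0.0253] z 0.0790
  x 0.590 n 73 y [-0.032  -0.0285 -0.0256] z 0.0790
[0.3895 0.66  ]
0.017
  x 0.430 n 174 y [0.0119 0.017  0.0221] z 0.0754
  x 0.470 n 167 y [0.0118 0.017  0.0223] z 0.0789
  x 0.510 n 154 y [0.0119 0.0172 0.0227] z 0.0790
  x 0.550 n 127 y [0.012  0.0165 0.0222] z 0.0790
  x 0.590 n 112 y [0.0121 0.0169 0.0229] z 0.0791
[0.4096 0.6415]
0.065
  x 0.430 n 115 y [0.0615 0.0646 0.0682] z 0.0745
  x 0.470 n 162 y [0.0593 0.0644 0.0702] z 0.0786
  x 0.510 n 149 y [0.0593 0.0645 0.0704] z 0.0787
  x 0.550 n 129 y [0.0594 0.0644 0.0701] z 0.0787
[0.4098 0.5735]
knob 29 [0.5045 0.3271 0.1692]
lens [ 0.743 -0.32   0.016] [338.8, 109.7, 19.0, 15.7]
bracket [ 0.768 -0.024  0.007] [225.3, 104.6, 47.6, 30.6]
tin [0.736 0.279 0.015] [163.1, 112.1, 20.6, 22.8]
```

View pics/w28.png

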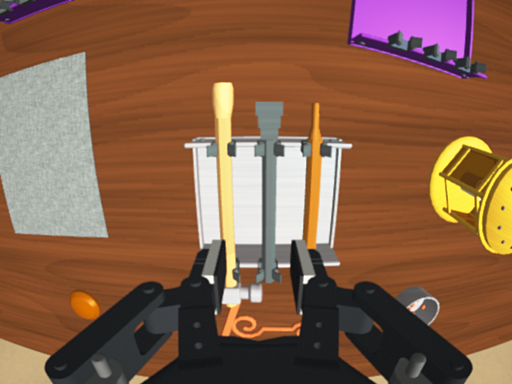

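View pics/s28.png

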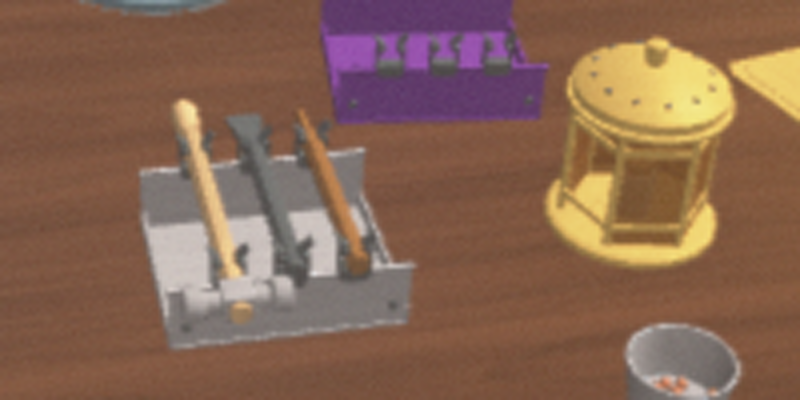

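Call:
servo_tool(
  commands=[
    {"ax":0,"ay":0,"az":0,"x":0,"y":0,"z":0,"fingers":150},
    {"ax":0,"ay":0,"az":0,"x":0,"y":0,"z":0,"fingers":150},
    {"ax":0,"ay":0,"az":0,"x":0,"y":0,"z":0,"fingers":150},
    {"ax":0,"ay":0,"az":0,"x":0,"y":0,"z":0,"fingers":150},
  ],
)

```text
clock: 52.42
ee_pos: [0.4871, 0.0088, 0.2599]
tcp_rot: [0.0, 1.0, 0.0, 0.0]
wrist_force: [0.1, -1.7, 0.6]
opening: 0.0353
```

```bash
python3 - <<'E'
from h import *
print(r.hand_in()); print(r.sense()['clock'])
E
```

```text
the job is handed in; nothing more can be done
None
the job is handed in; nothing more can be done
```

I laid the hammer, chisel and drift on the felt mat, then set the crown on the lantern over its collar. I then pressed each tool back into the clips it came from and handed the job in at about 52 s. The hand-in reports no verdict.

**Tools:** the last wrist picture put their tops at z about 0.079, level along their length and within about 0.6 mm of the starting heights. Their sideways and lengthwise positions were within about 2 mm of the start. The drift's head end was hidden in that view. An earlier picture had it at z 0.0797, in line with the other end allowing for the edge of a clip.

**Crown:** it was level, with its knob top at z about 0.171 and its centre within about 2 mm of the lantern's axis in the wrist picture taken after letting go. The last top picture had only a few readings on the knob and put it about 4–5 mm off, still within the 14 mm limit.

**Lens, bracket and tin:** they read the same as at the start within about 6 mm. The bracket showed the largest shift, which I put down to noise in the network's region, since nothing went near it. The gripper was clear of everything at hand-in.

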